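# Put the knocked-over market stall display back in order

### The arm

A 6-joint arm with a two-finger parallel gripper is mounted at the origin on the work surface. World frame = base frame: x ahead of the robot, y to its left, z up, the work surface at z = 0. Lengths are in m, angles in degrees, forces in N, time in s.
With the tool pointing down it reaches from about 0.3 to 0.875 m from the base axis. Payload 6.4 kg.
Tool frame: the origin (TCP) lies at the very end of the fingers, on their centre line; the grasp point (between the pads) lies 19 mm behind it; z points along the fingers, y is the line along which they close (so a half turn about z gives the same grasp; the last joint's range is limited). The gripper opens to 88 mm and grips with 3 to 60 N. Pads are 18 mm wide; open, the fingers measure 123 mm over their backs; the gripper's body (75 mm by 187 mm) begins 45 mm behind the grasp point.
Start: joints at [-79.716, 10.359, 92.074, -0, 77.567, -11.82], TCP at [0.216, -0.533, 0.239] pointing down, gripper open.
Joint ranges: [-171.53, 171.53], [-51.25, 118.39], [17.06, 147.69], [-65.23, 245.23], [0, 150.52], [-178.68, 178.68]. Speed limits (degrees/s): [147.25, 147.25, 172.46, 180, 180, 180].

### API

Orientations are given as [roll, pitch, yaw] about the fixed x, y, z axes, in that order (R = Rz(yaw) Ry(pitch) Rx(roll)).
In Python, from plant import ctrl gives the robot as it stands.
- The arm moves only by the tool arm_command, never from a script. Its argument "increments" is a list of rows, each a list of 7 numbers: the shift along the tool's x, y, z in units of 0.25 m (1.0 is 0.25 m), then the turn, a rotation vector about the tool's x, y, z in units of 4 degrees (1.0 is 4 degrees), then the opening in per cent of the stroke, from 0 (shut) to 100 (fully open). A call has 1 to 12 rows; each row shifts and turns the commanded pose from where the row before left it, along the tool's axes as they then stand; what a row does not reach is not made up. A row lasts 1/10 s, in which the tool goes at most 50 mm and 8.59 degrees, less where a joint would pass 70% of its speed; a pose out of reach is approached as far as the arm can. A call with a number of a shift or a turn outside -1 to 1 is refused whole. A call with a gripper value outside its range is refused whole. The fingers move at their own pace and stop on an object; the grip force is fixed at half the most. Time passes only in rows, so rows that do not move let the fingers close. It gives the time, the measured TCP pose, the force, the opening and the grip force at its end, in the units of the state.
- ctrl.read_state(): the state, without advancing time (a new reading comes with each control period).
- ctrl.grab_frame(name): name is "scene" or "top"; returns a dict with "img" (384x512x3 uint8, red, green, blue), "depth" (384x512 float32, m along the optical axis (not along the pixel's ray), 0 where there is no reading), "fx", "fy", "cx", "cy" (pixels), "position" and "rotation" of the camera in the world. Camera axes: x right, y down, z forward; pixel columns grow to the right and rows downward; lengths in m; the calibration is good to about 2 mm. A picture is of the moment at which its call begins.
- ctrl.job_done(): hands the job in; it is judged then, once.
The state is a dict: "time": time; "qpos": joint angles; "joint_vel": joint speeds; "effort": joint torques, N m; "tcp_pos": TCP position; "orientation": TCP orientation; "contact_force": force on the tool from outside, world axes, zero at the start; "moment": the same for the moment, N m; "grip_width": finger opening in m; "gripper_force": force on a finger pad.
Only numpy, scipy, OpenCV 4.12 (cv2) and the standard library are available. Lean on these libraries where they do the work, as an engineer would, in place of code of your own. Each camera call takes 0.05 s, during which the arm holds its last target. There are 200 camera calls.

### The job

The stall's display was knocked over. First stand every fallen sauce bottle upright, cap up, on the low wooden display plinth; then take the two slate price boards out of their caddy and slide each one upright and fully home into the holder whose slot matches its width, the wide board in the long slot and the narrow board in the short one. Do not knock over the two small brass-lidded jars.

Things in the scene. Friction and masses are not known exactly. Their poses are not given: they have to be found in the camera images.
- bottle0_mid (a point): a squat square sauce bottle with a round neck and a white cap, about 260 g, 115 mm tall from base to cap top; body 54 x 54 mm and 75 mm tall, then a neck 26 mm and cap 32 mm across, heavy glass base (centre of mass about 25 mm above the base). It starts lying on one flat side, or is absent (None). The point is on its axis half-way up (57.5 mm above its base); z points from base to cap, x and y square to its flat sides
- bottle1_mid (a point): a squat square sauce bottle with a round neck and a white cap, about 260 g, 115 mm tall from base to cap top; body 54 x 54 mm and 75 mm tall, then a neck 26 mm and cap 32 mm across, heavy glass base (centre of mass about 25 mm above the base). It starts lying on one flat side, or is absent (None). The point is on its axis half-way up (57.5 mm above its base); z points from base to cap, x and y square to its flat sides
- bottle2_mid (a point): a squat square sauce bottle with a round neck and a white cap, about 260 g, 115 mm tall from base to cap top; body 54 x 54 mm and 75 mm tall, then a neck 26 mm and cap 32 mm across, heavy glass base (centre of mass about 25 mm above the base). It starts lying on one flat side, or is absent (None). The point is on its axis half-way up (57.5 mm above its base); z points from base to cap, x and y square to its flat sides
- bottle3_mid (a point): a squat square sauce bottle with a round neck and a white cap, about 260 g, 115 mm tall from base to cap top; body 54 x 54 mm and 75 mm tall, then a neck 26 mm and cap 32 mm across, heavy glass base (centre of mass about 25 mm above the base). It starts lying on one flat side, or is absent (None). The point is on its axis half-way up (57.5 mm above its base); z points from base to cap, x and y square to its flat sides
- plinth: the low wooden display plinth, fixed: a plain board 150 mm (its x) by 420 mm (its y), 18 mm thick, its top 18 mm over the table; origin at the centre of its underside
- holder_long_floor (a point): the price-board holder with the long slot, a fixed wooden block 128 mm long (its y), 46.5 mm thick (its x) and 30 mm high on the table. From above it has a slot 104 mm long (along y) and 10.5 mm wide (along x), 25 mm deep, open at the top only; for the wide board. The point is at the centre of the slot's floor, 5 mm over the table; z up
- holder_short_floor (a point): the price-board holder with the short slot, a fixed wooden block 92 mm long (its y), 46.5 mm thick (its x) and 30 mm high on the table. From above it has a slot 68 mm long (along y) and 10.5 mm wide (along x), 25 mm deep, open at the top only; for the narrow board. The point is at the centre of the slot's floor, 5 mm over the table; z up
- board_wide_mid (a point): the wide slate price board, a rigid slab 100 mm wide (its y), 8 mm thick (its x), 110 mm tall (its z, up), 90 g. It starts standing upright in a bay of the caddy, its lower 40 mm inside; either way round is the same. The point is its centre
- board_narrow_mid (a point): the narrow slate price board, a rigid slab 64 mm wide (its y), 8 mm thick (its x), 110 mm tall (its z, up), 60 g. It starts standing upright in a bay of the caddy, its lower 40 mm inside; either way round is the same. The point is its centre
- caddy: the plywood caddy that the two price boards start in, fixed: 86 mm (its x) by 124 mm (its y), 45 mm high, two bays 14 mm wide (along x) and 108 mm long (along y), 50 mm apart centre to centre, 40 mm deep with floors 5 mm over the table; origin at the centre of its underside
- jar_d: a small brass-lidded preserve jar, round, of radius 30 mm and height 80 mm standing on the table, to be left standing; origin at the centre of its underside, z up
- jar_e: a small brass-lidded preserve jar, round, of radius 30 mm and height 80 mm standing on the table, to be left standing; origin at the centre of its underside, z up

How it is judged:
By the outcome, as a careful person would: the job done as asked, in the order asked, and still so for the second after the job is handed in, with the robot touching nothing.
Of bottle0, bottle1, bottle2, bottle3 only 3 to 4 are there at a start; the rules pass over those that are not, and their reading is None.
At some moment in a run one of bottle0, bottle1, bottle2, bottle3 may be knocked a few centimetres aside while the robot is not near it.
It also fails if it takes over 210 s, if anything falls off the work surface, if the arm or the gripper's body presses on something with over 40 N, if the wrist force passes 120 N, or if a joint passes its speed limit or range.

## Working session

There is one attempt and no reset: what is moved stays moved. The work goes in short steps, Python scripts to look and compute and a tool call to move; the robot and the scene stay as the last step left them, time stands still between calls to the robot, and variables do not carry over. Pictures are saved under pics/ and viewed, at most 14 in all, crops included, and the job is handed in when it is done.

Besides the shell and the picture viewer there is one more tool, called as name(argument=value, ...) on one line, values as JSON. arm_command: Moves the arm, as the interface text tells. Its arguments: {"type":"object","properties":{"increments":{"type":"array"}},"required":["increments"]}

```bash
ls; mkdir -p pics; cat > h.py <<'E'
import numpy as np, cv2
from plant import ctrl
from scipy.spatial.transform import Rotation as R
def cloud(f):
    d=f["depth"];v,u=np.indices(d.shape)
    p=np.stack([(u-f["cx"])/f["fx"]*d,(v-f["cy"])/f["fy"]*d,d],-1)
    r=np.array(f["rotation"]); r = r if r.shape==(3,3) else R.from_euler('xyz',r,degrees=True).as_matrix()
    return p@r.T+np.array(f["position"])
def save(f,n): cv2.imwrite('pics/'+n+'.png',f["img"][:,:,::-1])
E
python3 - <<'E'
from h import *
s=ctrl.read_state();print(s)
for n in ("top","scene"):
    f=ctrl.grab_frame(n);save(f,n+'0');np.savez('/tmp/'+n,P=cloud(f),img=f["img"]);print(n,f["position"],f["rotation"],f["fx"])
E
```

```text
pics
{'time': 0.0, 'qpos': array([-7.97147108e+01,  1.04008720e+01,  9.21298412e+01,  4.65731993e-04,
        7.75653554e+01, -1.18181711e+01]), 'joint_vel': array([ 0.05670906,  0.05798669, -0.09119061,  0.02513967, -0.05897099,
       -0.13727706]), 'effort': array([-6.85185005e-04, -4.33863795e+01, -3.41853225e+01,  7.03658047e-02,
        3.88075167e-02, -1.33017679e-04]), 'tcp_pos': array([ 0.21630472, -0.53221305,  0.23783545]), 'orientation': array([-1.79906061e+02, -2.01204876e-02,  2.21033432e+01]), 'contact_force': array([-0.60701021,  1.48435765,  0.28005595]), 'moment': array([-0.00989347,  0.00865777, -0.03705799]), 'gripper_force': 0.0, 'grip_width': 0.08777711855919644}
top [ 0.48422617 -0.03715005  1.26018191] [-175.93376966    0.4991756   -88.31524684] 411.37821680751887
scene [ 1.14125026 -0.43899017  0.72434646] [-1.32721718e+02 -5.76674725e-02  5.24945453e+01] 349.1295762133824
```

View pics/top0.png

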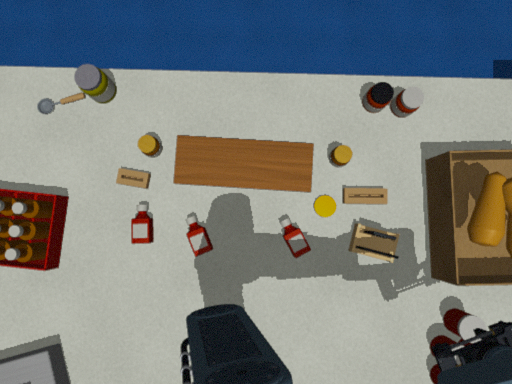

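View pics/scene0.png

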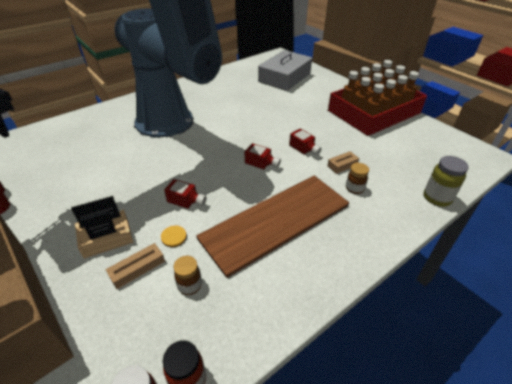

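Top view: three lying bottles at (142,225), (199,237) and (294,237), all with caps up-image. Plinth is at (244,163), jars at (149,145) and (341,155), short holder at (134,177), long holder at (365,195), caddy at (375,242). There is a flat yellow disc at (325,205), and something red partly under the gripper at (460,320). The scene view agrees.

```bash
cat >> h.py <<'E'
def rect(P,m):
    q=P[m][:,:2].astype(np.float32)*1000
    c,s,a=cv2.minAreaRect(q); return np.round(c,1),np.round(s,1),round(a,1),round(float(np.median(P[m][:,2]))*1000,1),len(q)
def win(P,u,v,r,z0,z1):
    m=np.zeros(P.shape[:2],bool);m[v-r:v+r,u-r:u+r]=1
    return m&(P[...,2]>z0)&(P[...,2]<z1)
E
python3 - <<'E'
from h import *
D=np.load('/tmp/top.npz');P=D['P'];I=D['img'].astype(int)
print('table z',P[300,100],P[100,250],P[300,350])
for u,v in((142,225),(199,237),(294,237)):
    print('bot',rect(P,win(P,u,v,30,.043,.07)),'cap',rect(P,win(P,u,v,30,.027,.043)), 'all',rect(P,win(P,u,v,30,.015,.07)))
for u,v in((149,145),(341,155)): print('jar',rect(P,win(P,u,v,20,.07,.1)))
print('plinth',rect(P,win(P,244,163,75,.010,.03)))
for u,v in((134,177),(365,195)): print('holder',rect(P,win(P,u,v,26,.022,.04)))
print('caddy',rect(P,win(P,375,242,32,.038,.055)),)
m=win(P,375,242,32,.085,.14);n,l=cv2.connectedComponents(m.astype(np.uint8))
for i in range(1,n):
    if (l==i).sum()>8: print('board',rect(P,l==i))
for v in range(300,384,12):print([np.round(P[v,u]*1000).astype(int).tolist() for u in (440,460,480)],)
big=cv2.resize(D['img'][:,:,::-1][280:384,400:512],None,fx=3,fy=3)
b2=cv2.resize(D['img'][:,:,::-1][130:275,325:415],None,fx=3,fy=3);h=max(big.shape[0],b2.shape[0])
c=np.zeros((h,big.shape[1]+b2.shape[1],3),np.uint8);c[:big.shape[0],:big.shape[1]]=big;c[:b2.shape[0],big.shape[1]:]=b2;cv2.imwrite('pics/c1.png',c)
E
```

```text
table z [0.23435857 0.42702006 0.0036401 ] [ 0.86226093 -0.00677946 -0.00153975] [ 0.25616881 -0.32705849 -0.00490425]
bot (array([467.2, 303.1]), array([111.6,  54.8]), 1.8, 53.7, 535) cap (array([467.7, 296.9]), array([118.5,  45.4]), 18.2, 37.5, 126) all (array([467.2, 303.1]), array([112.9,  54.8]), 1.8, 52.5, 692)
bot (array([439.1, 138.5]), array([114.2,  54.5]), 24.6, 54.2, 516) cap (array([442.7, 130.9]), array([117.2,  42.2]), 39.0, 38.7, 121) all (array([439.4, 138.5]), array([114.7,  54.7]), 24.6, 53.0, 645)
bot (array([ 442.7, -147.9]), array([113.2,  54.3]), 29.3, 53.9, 515) cap (array([ 448.1, -137.7]), array([100.3,  43.1]), 12.9, 39.1, 117) all (array([ 453.3, -185.4]), array([118.8, 137.5]), 16.9, 53.0, 644)
jar (array([701.1, 288.8]), array([51.4, 50.8]), 14.9, 79.8, 269)
jar (array([ 686.9, -281. ]), array([52.5, 49.4]), 0.3, 79.7, 270)
plinth (array([657.8,   7.5]), array([424.3, 436.3]), 6.3, 18.0, 6785)
holder (array([639.3, 330.3]), array([ 98.3, 134.4]), 72.2, 30.1, 429)
holder (array([ 571.4, -361.3]), array([ 45.7, 129.7]), 1.8, 29.9, 562)
caddy (array([ 432.1, -386.3]), array([125.5,  85.1]), 77.4, 45.0, 845)
board (array([ 457.1, -391.2]), array([63.2,  8.2]), 76.9, 113.7, 87)
board (array([ 408.5, -379.9]), array([100.3,   7.8]), 77.0, 114.7, 114)
[[265, -596, 0], [268, -654, 4], [269, -716, -2]]
[[230, -595, 0], [242, -630, 51], [234, -713, 3]]
[[194, -597, -4], [220, -604, 104], [221, -660, 100]]
[[162, -591, 10], [185, -610, 91], [245, -542, 321]]
[[217, -452, 324], [222, -490, 336], [239, -503, 393]]
[[198, -442, 346], [198, -487, 343], [257, -430, 527]]
[[72, -573, 49], [247, -379, 562], [253, -405, 574]]
```

View pics/c1.png

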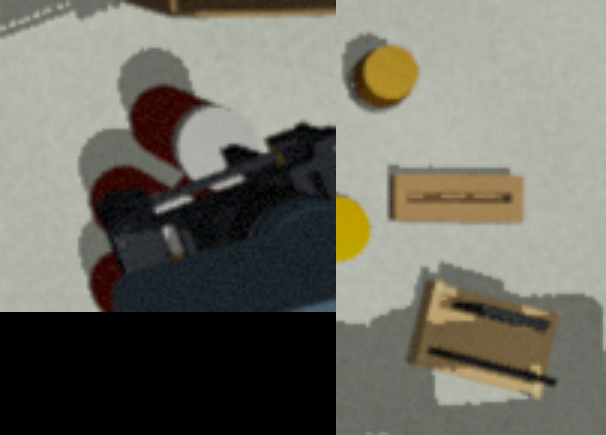

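```bash
cat >> h.py <<'E'
from scipy.spatial.transform import Slerp
def rot(o): return R.from_euler('xyz',o,degrees=True)
def plan(legs,p=None,o=None):
    "legs: (target tcp mm, target rpy, grip%, rows)"
    s=ctrl.read_state()
    p=s["tcp_pos"] if p is None else np.array(p)/1000; r=rot(s["orientation"] if o is None else o); out=[]
    for tp,to,g,n in legs:
        tp=np.array(tp)/1000; sl=Slerp([0,1],R.concatenate([r,rot(to)])); p0=p
        for k in range(1,n+1):
            d=r.inv().apply(p0+(tp-p0)*k/n-p)/.25; w=np.degrees((r.inv()*sl(k/n)).as_rotvec())/4
            row=np.r_[np.round(d,3),np.round(w,2)]; assert abs(row).max()<=1 and np.linalg.norm(d)<=.2,row
            p=p+r.apply(row[:3]*.25); r=r*R.from_rotvec(np.radians(row[3:]*4)); out.append([float(x) for x in row]+[g])
    while out: print(str(out[:12]).replace(' ','').replace('.0,',',').replace('-0,','0,')); out=out[12:]
def st():
    s=ctrl.read_state(); print(round(s["time"],1),np.round(s["tcp_pos"]*1000,1),np.round(s["orientation"],1),'q',np.round(s["qpos"],1),'F',np.round(s["contact_force"],1),'w',round(s["grip_width"]*1000,1),round(s["gripper_force"],1))
def grasp(mid,yaw,phi,s=55,z=32):
    "tcp for lying bottle"
    a=np.array([np.cos(np.radians(yaw)),np.sin(np.radians(yaw)),0]); g=np.r_[mid,0]+a*(s-57.5); g[2]=z
    o=[180,phi,yaw]; return g+19*rot(o).apply([0,0,1]),o
E
python3 - <<'E'
from h import *
D=np.load('/tmp/top.npz');P=D['P']
print('plinth',rect(P,win(P,244,163,72,.011,.025)&(np.abs(P[...,1])<.245)&(P[...,0]>.55)))
print('short',rect(P,win(P,134,177,20,.022,.04)))
g,o=grasp((442.7,-147.9),29.3,25);print(g)
plan([((300,-400,260),(180,0,25),100,5),(g+[0,0,150],o,100,8),(g+[0,0,60],o,100,4)])
E
```

```text
plinth (array([711.8,  -5.9]), array([444.5, 278.6]), 84.4, 18.0, 6688)
short (array([604.2, 342.4]), array([94.9, 46.6]), 81.9, 30.0, 409)
[ 433.51733122 -153.05307339   14.78015205]
[[0.102,-0.073,-0.018,0,0,-0.14,100],[0.102,-0.072,-0.017,-0.01,0,-0.15,100],[0.104,-0.07,-0.018,0,0,-0.14,100],[0.104,-0.07,-0.017,-0.01,0,-0.15,100],[0.104,-0.069,-0.018,0,0,-0.14,100],[0.113,-0.084,0.048,-0.03,-0.78,-0.13,100],[0.116,-0.082,0.041,-0.03,-0.78,-0.14,100],[0.118,-0.082,0.035,-0.03,-0.78,-0.13,100],[0.122,-0.081,0.028,-0.03,-0.79,-0.13,100],[0.123,-0.079,0.021,-0.03,-0.78,-0.13,100],[0.125,-0.079,0.014,-0.03,-0.78,-0.14,100],[0.126,-0.077,0.007,-0.03,-0.78,-0.13,100]]
[[0.127,-0.076,0,-0.03,-0.78,-0.13,100],[0.038,0,0.082,0,0,0,100],[0.038,0,0.081,0,0,0,100],[0.038,0,0.082,0,0,0,100],[0.038,-0.001,0.082,0,0,0,100]]
```

arm_command(increments=[[0.102,-0.073,-0.018,0,0,-0.14,100],[0.102,-0.072,-0.017,-0.01,0,-0.15,100],[0.104,-0.07,-0.018,0,0,-0.14,100],[0.104,-0.07,-0.017,-0.01,0,-0.15,100],[0.104,-0.069,-0.018,0,0,-0.14,100],[0.113,-0.084,0.048,-0.03,-0.78,-0.13,100],[0.116,-0.082,0.041,-0.03,-0.78,-0.14,100],[0.118,-0.082,0.035,-0.03,-0.78,-0.13,100],[0.122,-0.081,0.028,-0.03,-0.79,-0.13,100],[0.123,-0.079,0.021,-0.03,-0.78,-0.13,100],[0.125,-0.079,0.014,-0.03,-0.78,-0.14,100],[0.126,-0.077,0.007,-0.03,-0.78,-0.13,100]])

```text
time: 1.3
tcp_pos: [0.4174, -0.1831, 0.1766]
orientation: [179.7, 22.0, 28.7]
contact_force: [1.0, -0.3, 1.1]
grip_width: 0.0883
gripper_force: 0.0
```

arm_command(increments=[[0.127,-0.076,0,-0.03,-0.78,-0.13,100],[0.038,0,0.082,0,0,0,100],[0.038,0,0.081,0,0,0,100],[0.038,0,0.082,0,0,0,100],[0.038,-0.001,0.082,0,0,0,100]])

```text
time: 1.8
tcp_pos: [0.4333, -0.1534, 0.0738]
orientation: [179.9, 25.0, 29.3]
contact_force: [-0.0, -0.1, 1.0]
grip_width: 0.088
gripper_force: 0.0
```

```bash
python3 - <<'E'
from h import *
st()
D=np.load('/tmp/top.npz');P=D['P'];I=D['img'].astype(int)
m=np.zeros(P.shape[:2],bool);m[130:200,170:320]=1
m&=(I[...,0]-I[...,2]>45)&(P[...,2]<.03)&(P[...,2]>.008)
n,l,sts,_=cv2.connectedComponentsWithStats(m.astype(np.uint8));i=1+np.argmax(sts[1:,4]);print('plinth',rect(P,l==i))
g,o=grasp((442.7,-147.9),29.3,25)
plan([(g,o,100,5),(g,o,0,5)])
E
```

```text
1.8 [ 433.3 -153.4   73.8] [179.9  25.   29.3] q [-21.4  22.5 102.1 -20.1  72.9  48.2] F [-0.  -0.1  1. ] w 88.0 0.0
plinth (array([661.,   8.]), array([418.9, 148.9]), 88.0, 18.0, 6602)
[[0.02,0,0.043,0,0,0,100],[0.02,0,0.042,0.01,0,0,100],[0.021,-0.001,0.043,0,0.01,0,100],[0.02,0,0.043,0.01,0,0,100],[0.02,0,0.042,0,0,0,100],[0,0,0,0,0,0,0],[0,0,0,0,0,0,0],[0,0,0,0,0,0,0],[0,0,0,0,0,0,0],[0,0,0,0,0,0,0]]
```

arm_command(increments=[[0.02,0,0.043,0,0,0,100],[0.02,0,0.042,0,0,0,100],[0.021,-0.001,0.043,0,0,0,100],[0.02,0,0.043,0,0,0,100],[0.02,0,0.042,0,0,0,100],[0,0,0,0,0,0,0],[0,0,0,0,0,0,0],[0,0,0,0,0,0,0],[0,0,0,0,0,0,0],[0,0,0,0,0,0,0]])

```text
time: 2.8
tcp_pos: [0.4343, -0.1537, 0.0166]
orientation: [179.8, 25.0, 29.2]
contact_force: [1.4, -0.7, 0.5]
grip_width: 0.0537
gripper_force: 29.9
```

```bash
python3 - <<'E'
from h import *
st()
s=ctrl.read_state();p=s["tcp_pos"]*1000
plan([(p+[0,0,130],(180,25,29.3),0,6),((480,-100,200),(180,-20,-5),0,14)])
E
```

```text
2.8 [ 434.3 -153.7   16.6] [179.8  25.   29.2] q [-21.4  28.4 102.3 -20.9  67.1  50.5] F [ 1.4 -0.7  0.5] w 53.7 29.9
[[-0.037,0,-0.079,0.01,0,0,0],[-0.036,0,-0.078,0,0,-0.01,0],[-0.037,0.001,-0.079,0.01,0,0,0],[-0.036,0,-0.078,0.01,0,0,0],[-0.037,0,-0.079,0,-0.01,0,0],[-0.037,0,-0.078,0.01,0,-0.01,0],[0.011,-0.007,-0.022,0.03,0.78,0.63,0],[0.011,-0.008,-0.021,0.02,0.78,0.63,0],[0.013,-0.008,-0.021,0.03,0.78,0.62,0],[0.013,-0.008,-0.019,0.03,0.78,0.63,0],[0.013,-0.01,-0.02,0.03,0.78,0.63,0],[0.015,-0.01,-0.018,0.02,0.77,0.63,0]]
[[0.015,-0.01,-0.017,0.03,0.78,0.63,0],[0.015,-0.012,-0.017,0.03,0.78,0.62,0],[0.016,-0.012,-0.016,0.03,0.78,0.63,0],[0.016,-0.012,-0.015,0.02,0.78,0.63,0],[0.016,-0.014,-0.014,0.03,0.78,0.63,0],[0.016,-0.014,-0.013,0.03,0.78,0.62,0],[0.016,-0.015,-0.012,0.03,0.78,0.63,0],[0.017,-0.016,-0.011,0.02,0.78,0.63,0]]
```

arm_command(increments=[[-0.037,0,-0.079,0,0,0,0],[-0.036,0,-0.078,0,0,0,0],[-0.037,0,-0.079,0,0,0,0],[-0.036,0,-0.078,0,0,0,0],[-0.037,0,-0.079,0,0,0,0],[-0.037,0,-0.078,0,0,0,0],[0.011,-0.007,-0.022,0.03,0.78,0.63,0],[0.011,-0.008,-0.021,0.02,0.78,0.63,0],[0.013,-0.008,-0.021,0.03,0.78,0.62,0],[0.013,-0.008,-0.019,0.03,0.78,0.63,0],[0.013,-0.01,-0.02,0.03,0.78,0.63,0],[0.015,-0.01,-0.018,0.02,0.77,0.63,0]])

```text
time: 4.0
tcp_pos: [0.453, -0.1297, 0.1689]
orientation: [176.5, 5.6, 14.2]
contact_force: [-0.9, 0.8, -3.8]
grip_width: 0.054
gripper_force: 29.9
```

arm_command(increments=[[0.015,-0.01,-0.017,0.03,0.78,0.63,0],[0.015,-0.012,-0.017,0.03,0.78,0.62,0],[0.016,-0.012,-0.016,0.03,0.78,0.63,0],[0.016,-0.012,-0.015,0.02,0.78,0.63,0],[0.016,-0.014,-0.014,0.03,0.78,0.63,0],[0.016,-0.014,-0.013,0.03,0.78,0.62,0],[0.016,-0.015,-0.012,0.03,0.78,0.63,0],[0.017,-0.016,-0.011,0.02,0.78,0.63,0]])

```text
time: 4.8
tcp_pos: [0.4788, -0.0989, 0.199]
orientation: [180.0, -20.1, -5.1]
contact_force: [0.0, 0.0, -2.6]
grip_width: 0.0538
gripper_force: 29.9
```

```bash
python3 - <<'E'
from h import *
st()
q=[]; 
# in-plane model from wrist: known samples (r,z) with q
S=[([-79.716,10.359,92.074,0,77.567],(216,-533,239),(180,0,22.1)),([-21.4,22.5,102.1,-20.1,72.9],(433.3,-153.4,73.8),(179.9,25,29.3)),([-21.4,28.4,102.3,-20.9,67.1],(434.3,-153.7,16.6),(179.8,25,29.2))]
s=ctrl.read_state();S.append((s["qpos"],s["tcp_pos"]*1000,s["orientation"]))
A=[];b=[]
for q,p,o in S:
    q=np.radians(q);a=q[1]+q[2];z=rot(o).apply([0,0,1]);u=np.array([np.cos(q[0]),np.sin(q[0]),0])
    # p = (a1)u + d1 ez + L2(..)+L3(..)+e(..)+L6 z
    A.append([1,0,np.sin(q[1]),np.sin(a),np.cos(a),z@u]);b.append(np.dot(p,u))
    A.append([0,1,np.cos(q[1]),np.cos(a),-np.sin(a),z[2]]);b.append(p[2])
x,res,rk,sv=np.linalg.lstsq(np.array(A),np.array(b),rcond=None);print(np.round(x),rk,np.round(sv,2),np.round(A@x-b,1))
np.save('/tmp/S.npy',np.array(A))
E
```

```text
4.8 [478.8 -98.9 199. ] [180.  -20.1  -5.1] q [-31.4 -12.3 121.5  10.9  53.1  58.5] F [ 0.   0.  -2.6] w 53.8 29.9
[  0. 314. 442. 514.  86. 315.] 6 [3.93 2.82 0.43 0.28 0.23 0.06] [-0.  -0.2  0.2  0.  -0.2 -0.1 -0.   0.3]
```

```bash
cat >> h.py <<'E'
def ik(p,o,L6=315.,b=118.,d=314.,L2=442.,L3=514.,e=86.):
    z=rot(o).apply([0,0,1]);W=np.array(p,float)-L6*z; r=np.sqrt(W[0]**2+W[1]**2-b*b)
    q1=np.arctan2(W[1],W[0])-np.arctan2(b,r); h=W[2]-d; Lf=np.hypot(L3,e); D=np.hypot(r,h)
    be=np.arccos((D*D-L2**2-Lf**2)/(2*L2*Lf)); q2=np.arctan2(r,h)-np.arctan2(Lf*np.sin(be),L2+Lf*np.cos(be))
    q3=be-np.arctan2(e,L3); a=q2+q3
    u=np.array([np.cos(q1),np.sin(q1),0]);v=np.array([-np.sin(q1),np.cos(q1),0]);k=np.array([0,0,1.])
    f=np.sin(a)*u+np.cos(a)*k; dn=np.cos(a)*u-np.sin(a)*k
    return np.round(np.degrees([q1,q2,q3,np.arctan2(z@v,z@dn),np.arccos(z@f)]),1)
def stand(x,y,yaw,th=65,s=55,zb=18):
    "tcp for upright bottle, base at zb"
    o=[180,-th,yaw]; return np.array([x,y,zb+s])+19*rot(o).apply([0,0,1]),o
E
python3 - <<'E'
from h import *
s=ctrl.read_state();print(ik(s["tcp_pos"]*1000,s["orientation"]),np.round(s["qpos"],1))
print(ik((433.3,-153.4,73.8),(180,25,29.3)))
for x,y in((650,138),(646,8),(642,-122)):
    for yaw in(0,15,30,45):
        g,o=stand(x,y,yaw);print(y,yaw,ik(g,o),ik(g+[0,0,80],o),ik(g+[0,0,80],[180,-20,yaw]))
E
```

```text
[-31.5 -12.3 121.6  11.   53. ] [-31.4 -12.3 121.5  10.9  53.1  58.5]
[-21.4  22.6 102.1 -20.   72.9]
138 0 [   3.    30.8  121.6 -175.6   37.5] [   3.    18.   123.6 -174.    26.7] [ 2.  17.6 97.2 -1.  45.1]
138 15 [ -7.3  30.3 122.8 148.2  40.9] [ -7.3  17.2 124.9 139.3  31.9] [-0.3 17.4 97.6  7.2 45.9]
138 30 [-15.9  31.5 120.  118.5  47.7] [-15.9  19.  122.  109.1  43.5] [-2.5 18.  96.8 14.1 49. ]
138 45 [-21.2  34.2 113.8  96.   56.5] [-21.2  23.  115.6  89.7  56. ] [-4.3 19.3 95.1 18.7 53.8]
8 0 [-17.   29.3 125.3 156.3  41.1] [-17.   15.4 127.5 148.8  30.7] [-11.4  15.3 100.3   5.5  44.9]
8 15 [-26.6  30.1 123.5 124.9  47.1] [-26.6  16.7 125.6 114.8  41.5] [-13.8  15.6  99.8  12.9  47.6]
8 30 [-32.8  32.4 118.  100.6  55.1] [-32.8  20.4 119.9  93.5  53.9] [-15.7  16.8  98.3  18.1  52. ]
8 45 [-35.6  36.  109.9  82.7  64.4] [-35.6  25.4 111.7  78.7  65.8] [-17.1  18.6  96.   21.   57.6]
-122 0 [-35.5  30.1 123.3 131.8  44.9] [-35.5  16.8 125.4 121.6  38.2] [-24.5  16.3  98.9  11.2  47. ]
-122 15 [-42.6  32.1 118.6 105.8  52.7] [-42.6  20.  120.5  97.9  50.6] [-26.6  17.3  97.7  17.   51. ]
-122 30 [-46.2  35.4 111.   86.6  61.8] [-46.2  24.8 112.8  81.9  62.7] [-28.1  19.   95.5  20.4  56.4]
-122 45 [-47.   39.8 101.6  72.4  71.9] [-47.   30.4 103.2  70.1  74.4] [-29.   21.1  92.5  21.8  62.4]
```

```bash
python3 - <<'E'
from h import *
g,o=stand(650,138,30)
plan([(g+[0,0,60],o,0,18),(g+[0,0,4],o,0,6)])
E
```

```text
[[0.028,-0.058,0.028,0.34,0.6,-0.37,0],[0.029,-0.057,0.03,0.34,0.61,-0.37,0],[0.029,-0.055,0.033,0.34,0.6,-0.36,0],[0.029,-0.053,0.036,0.33,0.6,-0.37,0],[0.028,-0.052,0.038,0.34,0.61,-0.37,0],[0.029,-0.051,0.04,0.34,0.6,-0.37,0],[0.027,-0.048,0.043,0.34,0.61,-0.37,0],[0.027,-0.047,0.045,0.34,0.6,-0.36,0],[0.027,-0.045,0.047,0.34,0.6,-0.37,0],[0.025,-0.044,0.049,0.34,0.61,-0.37,0],[0.025,-0.041,0.052,0.34,0.6,-0.37,0],[0.023,-0.04,0.053,0.33,0.6,-0.37,0]]
[[0.022,-0.037,0.055,0.34,0.61,-0.36,0],[0.02,-0.036,0.057,0.34,0.6,-0.37,0],[0.019,-0.034,0.059,0.34,0.6,-0.37,0],[0.018,-0.032,0.06,0.34,0.61,-0.37,0],[0.015,-0.031,0.062,0.34,0.6,-0.37,0],[0.014,-0.028,0.063,0.34,0.6,-0.36,0],[-0.034,0,0.016,0,0,0,0],[-0.034,0,0.016,0,0,0,0],[-0.033,0,0.015,0,0,0,0],[-0.034,0,0.016,0,0,0,0],[-0.034,0,0.016,0,0,0,0],[-0.034,0,0.016,0,0,0,0]]
```

arm_command(increments=[[0.028,-0.058,0.028,0.34,0.6,-0.37,0],[0.029,-0.057,0.03,0.34,0.61,-0.37,0],[0.029,-0.055,0.033,0.34,0.6,-0.36,0],[0.029,-0.053,0.036,0.33,0.6,-0.37,0],[0.028,-0.052,0.038,0.34,0.61,-0.37,0],[0.029,-0.051,0.04,0.34,0.6,-0.37,0],[0.027,-0.048,0.043,0.34,0.61,-0.37,0],[0.027,-0.047,0.045,0.34,0.6,-0.36,0],[0.027,-0.045,0.047,0.34,0.6,-0.37,0],[0.025,-0.044,0.049,0.34,0.61,-0.37,0],[0.025,-0.041,0.052,0.34,0.6,-0.37,0],[0.023,-0.04,0.053,0.33,0.6,-0.37,0]])

```text
time: 6.0
tcp_pos: [0.6028, 0.0653, 0.1492]
orientation: [-175.3, -50.0, 15.0]
contact_force: [-0.4, -0.5, -2.5]
grip_width: 0.054
gripper_force: 29.9
```

arm_command(increments=[[0.022,-0.037,0.055,0.34,0.61,-0.36,0],[0.02,-0.036,0.057,0.34,0.6,-0.37,0],[0.019,-0.034,0.059,0.34,0.6,-0.37,0],[0.018,-0.032,0.06,0.34,0.61,-0.37,0],[0.015,-0.031,0.062,0.34,0.6,-0.37,0],[0.014,-0.028,0.063,0.34,0.6,-0.36,0],[0,0,0,0,0,0,0]])

```text
time: 6.7
tcp_pos: [0.6643, 0.1472, 0.1225]
orientation: [-179.7, -64.7, 29.9]
contact_force: [-0.7, -0.7, -3.7]
grip_width: 0.0537
gripper_force: 29.9
```

```bash
python3 - <<'E'
from h import *
st()
f=ctrl.grab_frame("scene");P=cloud(f);save(f,'s1')
m=(P[...,2]>.03)&(P[...,0]>.4)&(P[...,0]<.8)&(abs(P[...,1])<.25)
g,o=stand(650,138,30)
plan([(g+[0,0,4],o,0,6)])
E
```

```text
6.7 [664.3 147.2 122.5] [-179.7  -64.7   29.9] q [-15.5  22.2 121.2 111.2  44.  -51.9] F [-0.7 -0.7 -3.7] w 53.7 29.9
[[-0.032,0,0.016,-0.01,0.01,0,0],[-0.033,0.001,0.015,0,0.01,0,0],[-0.032,0,0.016,-0.01,0.02,-0.01,0],[-0.033,0.001,0.016,-0.01,0.01,0,0],[-0.032,0,0.015,0,0.01,0,0],[-0.033,0,0.016,-0.01,0.01,0,0]]
```

View pics/s1.png

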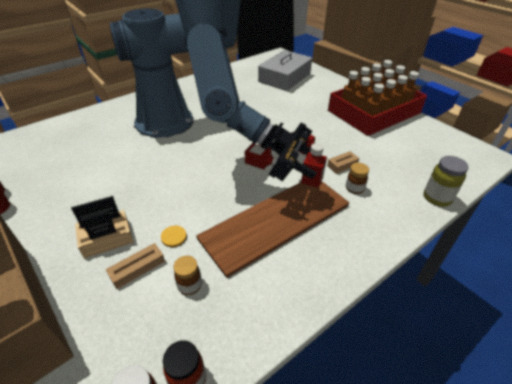

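The bottle at (313,168) is held upright over the left end of the plinth. I'll lower it.

arm_command(increments=[[-0.032,0,0.016,-0.01,0.01,0,0],[-0.033,0.001,0.015,0,0.01,0,0],[-0.032,0,0.016,-0.01,0.02,-0.01,0],[-0.033,0.001,0.016,-0.01,0.01,0,0],[-0.032,0,0.015,0,0.01,0,0],[-0.033,0,0.016,-0.01,0.01,0,0],[0,0,0,0,0,0,0]])

```text
time: 7.45
tcp_pos: [0.6651, 0.1464, 0.0688]
orientation: [180.0, -65.1, 30.0]
contact_force: [-0.3, 0.3, -3.0]
grip_width: 0.0538
gripper_force: 29.9
```

arm_command(increments=[[-0.007,0,0.003,0,0,0,0],[0,0,0,0,0,0,0]])

```text
time: 7.65
tcp_pos: [0.666, 0.1463, 0.0689]
orientation: [179.7, -65.2, 30.2]
contact_force: [0.1, 0.4, -3.1]
grip_width: 0.0541
gripper_force: 29.9
```

arm_command(increments=[[-0.007,0,0.003,0,0,0,0],[0,0,0,0,0,0,0]])

```text
time: 7.85
tcp_pos: [0.6659, 0.1462, 0.0671]
orientation: [179.7, -65.2, 30.2]
contact_force: [-0.4, 0.4, -3.3]
grip_width: 0.054
gripper_force: 29.9
```

arm_command(increments=[[-0.006,0,0.003,0,0,0,0],[0,0,0,0,0,0,0]])

```text
time: 8.05
tcp_pos: [0.6659, 0.1463, 0.0652]
orientation: [179.7, -65.2, 30.2]
contact_force: [0.8, -0.4, -2.7]
grip_width: 0.0538
gripper_force: 29.9
```

arm_command(increments=[[-0.005,0,0.002,0,0,0,0],[0,0,0,0,0,0,0]])

```text
time: 8.25
tcp_pos: [0.6659, 0.1462, 0.064]
orientation: [179.7, -65.2, 30.2]
contact_force: [-0.5, -0.5, -3.1]
grip_width: 0.054
gripper_force: 29.9
```

arm_command(increments=[[-0.005,0,0.002,0,0,0,0],[0,0,0,0,0,0,0]])

```text
time: 8.45
tcp_pos: [0.6663, 0.1463, 0.0638]
orientation: [179.7, -65.4, 30.2]
contact_force: [-4.1, -0.8, 4.7]
grip_width: 0.0538
gripper_force: 29.9
```

arm_command(increments=[[-0.005,0,0.002,0,0,0,0],[0,0,0,0,0,0,0]])

```text
time: 8.65
tcp_pos: [0.6667, 0.1461, 0.0633]
orientation: [179.7, -65.5, 30.2]
contact_force: [-5.5, -3.2, 9.4]
grip_width: 0.0537
gripper_force: 30.0
```

arm_command(increments=[[0,0,0,0,0,0,100],[0,0,0,0,0,0,100],[0,0,0,0,0,0,100],[0,0,0,0,0,0,100],[0,0,-0.1,0,0,0,100],[0,0,-0.15,0,0,0,100],[0,0,-0.15,0,0,0,100],[0,0,-0.1,0,0,0,100],[0.15,0,-0.1,0,0,0,100],[0.15,0,-0.1,0,0,0,100]])

```text
time: 9.65
tcp_pos: [0.5539, 0.0824, 0.2018]
orientation: [-179.6, -65.0, 29.5]
contact_force: [0.2, -0.5, 0.6]
grip_width: 0.0881
gripper_force: 0.0
```

```bash
cat >> h.py <<'E'
def bottles(P,I):
    "red blobs on table, lying: centre, axis yaw; uses 15-70 mm points"
    m=((P[...,2]>.043)&(P[...,2]<.075)&(P[...,0]>.3)&(P[...,0]<.58)&(P[...,1]>-.3)&(P[...,1]<.45)).astype(np.uint8)
    n,l,s,_=cv2.connectedComponentsWithStats(m)
    for i in range(1,n):
        if s[i,4]>200: print('lying',s[i,:2]+s[i,2:4]//2,rect(P,l==i))
    m=((P[...,2]>.12)&(P[...,2]<.145)&(P[...,0]>.57)&(P[...,0]<.75)&(abs(P[...,1])<.25)).astype(np.uint8)
    n,l,s,_=cv2.connectedComponentsWithStats(m)
    for i in range(1,n):
        if s[i,4]>30: print('standing cap',rect(P,l==i))
E
python3 - <<'E'
from h import *
st()
f=ctrl.grab_frame("top");P=cloud(f);save(f,'t2');bottles(P,f["img"])
E
```

```text
9.7 [553.9  82.4 201.8] [-179.6  -65.    29.5] q [-32.7  -2.7 136.5  88.8  53.6 -37. ] F [ 0.2 -0.5  0.6] w 88.1 0.0
lying [140 228] (array([454.9, 303.4]), array([88.6, 53.9]), 3.9, 54.3, 507)
standing cap (array([654.2, 141.2]), array([29.6, 29.5]), 46.7, 132.7, 108)
```

View pics/t2.png

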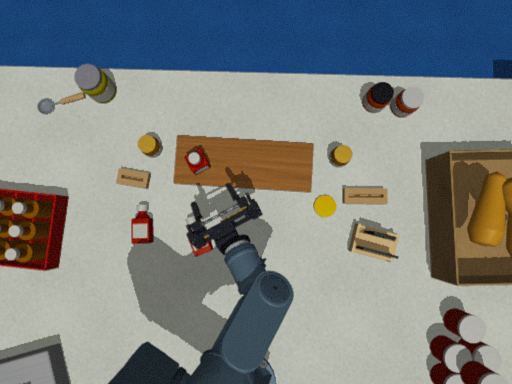

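```bash
python3 - <<'E'
from h import *
for m,y in(((439.1,138.5),24.6),((467,303),1.8)):
  for ph in(25,):
    g,o=grasp(m,y,ph);print(g,ik(g,o),ik(g+[0,0,150],o))
for t in ((646,8,20),(642,-122,15)):
    g,o=stand(*t);print(ik(g,o))
plan([((450,-60,300),(180,0,20),100,20)])
E
```

```text
[429.52597383 134.11666859  14.78015205] [ 7.3 31.  98.4 -7.5 74.7] [ 7.3 17.6 96.  -7.2 90.3]
[456.47544882 302.66925265  14.78015205] [17.3 38.7 85.4  6.6 80.2] [17.3 27.  83.1  6.5 94.1]
[-29.   30.7 122.  116.   49.6]
[-42.6  32.1 118.6 105.8  52.7]
[[0.002,0.014,-0.037,-0.06,-0.82,0.11,100],[0,0.014,-0.037,-0.07,-0.82,0.12,100],[-0.001,0.015,-0.036,-0.06,-0.82,0.11,100],[-0.004,0.014,-0.037,-0.06,-0.82,0.12,100],[-0.006,0.015,-0.036,-0.07,-0.82,0.11,100],[-0.008,0.015,-0.036,-0.06,-0.82,0.12,100],[-0.009,0.015,-0.035,-0.06,-0.82,0.11,100],[-0.012,0.015,-0.034,-0.07,-0.82,0.12,100],[-0.013,0.016,-0.034,-0.06,-0.82,0.11,100],[-0.015,0.016,-0.033,-0.07,-0.82,0.12,100],[-0.017,0.016,-0.032,-0.06,-0.82,0.11,100],[-0.018,0.016,-0.03,-0.06,-0.81,0.12,100]]
[[-0.02,0.017,-0.03,-0.07,-0.82,0.11,100],[-0.022,0.017,-0.028,-0.06,-0.82,0.12,100],[-0.023,0.018,-0.027,-0.06,-0.82,0.11,100],[-0.024,0.017,-0.026,-0.07,-0.82,0.11,100],[-0.026,0.018,-0.024,-0.06,-0.82,0.12,100],[-0.027,0.019,-0.022,-0.06,-0.82,0.11,100],[-0.028,0.018,-0.021,-0.07,-0.82,0.12,100],[-0.029,0.019,-0.019,-0.06,-0.82,0.11,100]]
```

arm_command(increments=[[0.002,0.014,-0.037,-0.06,-0.82,0.11,100],[0,0.014,-0.037,-0.07,-0.82,0.12,100],[-0.001,0.015,-0.036,-0.06,-0.82,0.11,100],[-0.004,0.014,-0.037,-0.06,-0.82,0.12,100],[-0.006,0.015,-0.036,-0.07,-0.82,0.11,100],[-0.008,0.015,-0.036,-0.06,-0.82,0.12,100],[-0.009,0.015,-0.035,-0.06,-0.82,0.11,100],[-0.012,0.015,-0.034,-0.07,-0.82,0.12,100],[-0.013,0.016,-0.034,-0.06,-0.82,0.11,100],[-0.015,0.016,-0.033,-0.07,-0.82,0.12,100],[-0.017,0.016,-0.032,-0.06,-0.82,0.11,100],[-0.018,0.016,-0.03,-0.06,-0.81,0.12,100]])

```text
time: 10.9
tcp_pos: [0.4914, -0.0021, 0.2551]
orientation: [-178.1, -25.6, 23.3]
contact_force: [-0.0, -0.9, 0.2]
grip_width: 0.0879
gripper_force: 0.0
```

arm_command(increments=[[-0.02,0.017,-0.03,-0.07,-0.82,0.11,100],[-0.022,0.017,-0.028,-0.06,-0.82,0.12,100],[-0.023,0.018,-0.027,-0.06,-0.82,0.11,100],[-0.024,0.017,-0.026,-0.07,-0.82,0.11,100],[-0.026,0.018,-0.024,-0.06,-0.82,0.12,100],[-0.027,0.019,-0.022,-0.06,-0.82,0.11,100],[-0.028,0.018,-0.021,-0.07,-0.82,0.12,100],[-0.029,0.019,-0.019,-0.06,-0.82,0.11,100]])

```text
time: 11.7
tcp_pos: [0.449, -0.0589, 0.2899]
orientation: [-179.5, 0.7, 20.1]
contact_force: [0.2, 0.4, 0.1]
grip_width: 0.0885
gripper_force: 0.0
```

```bash
python3 - <<'E'
from h import *
st()
f=ctrl.grab_frame("top");P=cloud(f);save(f,'t3');bottles(P,f["img"])
g,o=grasp((439.1,138.5),24.6,25)
plan([(g+[0,0,120],o,100,8),(g+[0,0,0],o,100,6)])
E
```

```text
11.7 [449.  -58.9 289.9] [-179.5    0.7   20.1] q [-2.250e+01 -7.700e+00  1.045e+02 -1.000e-01  8.400e+01  4.740e+01] F [0.2 0.4 0.1] w 88.5 0.0
lying [140 229] (array([452.2, 303.3]), array([82.6, 54.6]), 2.8, 54.4, 501)
lying [199 241] (array([428.2, 133.7]), array([90.6, 54.6]), 24.8, 54.5, 509)
standing cap (array([653.9, 141.7]), array([30.7, 28.9]), 89.8, 132.0, 109)
[[0.025,-0.094,0.078,-0.05,-0.76,-0.14,100],[0.03,-0.094,0.077,-0.04,-0.75,-0.13,100],[0.035,-0.093,0.074,-0.05,-0.76,-0.14,100],[0.04,-0.094,0.072,-0.04,-0.75,-0.13,100],[0.044,-0.093,0.07,-0.05,-0.76,-0.14,100],[0.049,-0.093,0.067,-0.04,-0.75,-0.13,100],[0.053,-0.093,0.064,-0.05,-0.76,-0.14,100],[0.058,-0.093,0.061,-0.05,-0.75,-0.13,100],[0.034,0,0.072,0,0,0,100],[0.034,0,0.073,0,0,0,100],[0.033,0,0.072,0,0,0,100],[0.034,0,0.073,0,0,0,100]]
[[0.034,0,0.072,0,0,0,100],[0.034,0,0.073,0,0,0,100]]
```

arm_command(increments=[[0.025,-0.094,0.078,-0.05,-0.76,-0.14,100],[0.03,-0.094,0.077,-0.04,-0.75,-0.13,100],[0.035,-0.093,0.074,-0.05,-0.76,-0.14,100],[0.04,-0.094,0.072,-0.04,-0.75,-0.13,100],[0.044,-0.093,0.07,-0.05,-0.76,-0.14,100],[0.049,-0.093,0.067,-0.04,-0.75,-0.13,100],[0.053,-0.093,0.064,-0.05,-0.76,-0.14,100],[0.058,-0.093,0.061,-0.05,-0.75,-0.13,100],[0.034,0,0.072,0,0,0,100],[0.034,0,0.073,0,0,0,100],[0.033,0,0.072,0,0,0,100],[0.034,0,0.073,0,0,0,100]])

```text
time: 12.95
tcp_pos: [0.43, 0.1358, 0.0531]
orientation: [-179.9, 24.7, 24.7]
contact_force: [-0.2, 0.1, 0.5]
grip_width: 0.088
gripper_force: 0.0
```

arm_command(increments=[[0.034,0,0.072,0,0,0,100],[0.034,0,0.073,0,0,0,100],[0,0,0,0,0,0,100],[0,0,0,0,0,0,0],[0,0,0,0,0,0,0],[0,0,0,0,0,0,0],[0,0,0,0,0,0,0],[0,0,0,0,0,0,0]])

```text
time: 13.75
tcp_pos: [0.4315, 0.1351, 0.0152]
orientation: [179.9, 24.6, 24.6]
contact_force: [1.7, -1.2, 3.1]
grip_width: 0.0539
gripper_force: 29.9
```

```bash
python3 - <<'E'
from h import *
st()
s=ctrl.read_state();p=s["tcp_pos"]*1000
g,o=stand(646,8,20)
plan([(p+[0,0,60],(180,25,24.6),0,3),((530,60,190),(180,-40,20),0,17),(g+[0,0,50],o,0,8),(g+[0,0,2],o,0,6)])
E
```

```text
13.8 [431.5 135.1  15.2] [179.9  24.6  24.6] q [ 7.3 30.8 98.4 -7.4 74.6 76.3] F [ 1.7 -1.2  3.1] w 53.9 29.9
[[-0.033,0,-0.073,0.01,-0.03,0,0],[-0.034,0,-0.072,0,-0.03,0,0],[-0.034,0,-0.073,0.01,-0.03,-0.01,0],[0.001,0.026,-0.03,-0.01,0.96,0.07,0],[0.003,0.025,-0.03,-0.01,0.95,0.07,0],[0.006,0.026,-0.03,-0.01,0.96,0.07,0],[0.007,0.026,-0.03,-0.01,0.95,0.07,0],[0.009,0.026,-0.028,-0.01,0.96,0.07,0],[0.012,0.025,-0.028,-0.01,0.95,0.08,0],[0.013,0.026,-0.028,-0.01,0.96,0.07,0],[0.016,0.026,-0.026,-0.01,0.95,0.07,0],[0.017,0.025,-0.025,-0.01,0.96,0.07,0]]
[[0.019,0.026,-0.024,-0.01,0.95,0.07,0],[0.021,0.025,-0.023,0,0.96,0.07,0],[0.022,0.025,-0.021,-0.01,0.96,0.07,0],[0.023,0.025,-0.019,-0.01,0.95,0.07,0],[0.026,0.025,-0.018,-0.01,0.96,0.07,0],[0.026,0.025,-0.017,-0.01,0.95,0.07,0],[0.027,0.025,-0.014,-0.01,0.96,0.07,0],[0.029,0.025,-0.012,-0.01,0.95,0.08,0],[0.017,0.044,0.064,0,0.78,0,0],[0.014,0.045,0.064,0,0.78,0,0],[0.011,0.044,0.065,0,0.78,0,0],[0.007,0.044,0.066,0,0.79,0,0]]
[[0.003,0.044,0.065,0,0.78,0,0],[0,0.045,0.066,0,0.78,0,0],[-0.004,0.044,0.066,0,0.78,0,0],[-0.008,0.044,0.065,0,0.78,-0.01,0],[-0.029,0,0.014,0,0,0,0],[-0.029,0,0.013,0,0,0,0],[-0.029,0,0.014,0,0,0,0],[-0.029,0,0.013,0,0,0,0],[-0.029,0,0.014,0,0,0,0],[-0.029,0,0.014,0,0,0,0]]
```

arm_command(increments=[[-0.033,0,-0.073,0,-0.03,0,0],[-0.034,0,-0.072,0,-0.03,0,0],[-0.034,0,-0.073,0,-0.03,0,0],[0.001,0.026,-0.03,-0.01,0.96,0.07,0],[0.003,0.025,-0.03,-0.01,0.95,0.07,0],[0.006,0.026,-0.03,-0.01,0.96,0.07,0],[0.007,0.026,-0.03,-0.01,0.95,0.07,0],[0.009,0.026,-0.028,-0.01,0.96,0.07,0],[0.012,0.025,-0.028,-0.01,0.95,0.08,0],[0.013,0.026,-0.028,-0.01,0.96,0.07,0],[0.016,0.026,-0.026,-0.01,0.95,0.07,0],[0.017,0.025,-0.025,-0.01,0.96,0.07,0]])

```text
time: 14.95
tcp_pos: [0.4828, 0.0955, 0.1354]
orientation: [179.3, -9.5, 22.2]
contact_force: [-0.7, -0.5, -3.0]
grip_width: 0.0536
gripper_force: 30.0
```

arm_command(increments=[[0.019,0.026,-0.024,-0.01,0.95,0.07,0],[0.021,0.025,-0.023,0,0.96,0.07,0],[0.022,0.025,-0.021,-0.01,0.96,0.07,0],[0.023,0.025,-0.019,-0.01,0.95,0.07,0],[0.026,0.025,-0.018,-0.01,0.96,0.07,0],[0.026,0.025,-0.017,-0.01,0.95,0.07,0],[0.027,0.025,-0.014,-0.01,0.96,0.07,0],[0.029,0.025,-0.012,-0.01,0.95,0.08,0]])

```text
time: 15.75
tcp_pos: [0.5291, 0.0603, 0.1892]
orientation: [180.0, -40.0, 20.0]
contact_force: [-0.0, 0.7, -2.2]
grip_width: 0.0538
gripper_force: 30.0
```

arm_command(increments=[[0.017,0.044,0.064,0,0.78,0,0],[0.014,0.045,0.064,0,0.78,0,0],[0.011,0.044,0.065,0,0.78,0,0],[0.007,0.044,0.066,0,0.79,0,0],[0.003,0.044,0.065,0,0.78,0,0],[0,0.045,0.066,0,0.78,0,0],[-0.004,0.044,0.066,0,0.78,0,0],[-0.008,0.044,0.065,0,0.78,-0.01,0],[0,0,0,0,0,0,0]])

```text
time: 16.65
tcp_pos: [0.6608, 0.0133, 0.1104]
orientation: [-179.6, -64.7, 19.5]
contact_force: [0.1, -0.1, -2.8]
grip_width: 0.0536
gripper_force: 30.0
```

```bash
python3 - <<'E'
from h import *
st()
g,o=stand(646,8,20)
plan([(g+[0,0,2],o,0,6)])
E
```

```text
16.6 [660.8  13.3 110.4] [-179.6  -64.7   19.5] q [-28.7  22.7 123.1 110.5  46.5 -54.3] F [ 0.1 -0.1 -2.8] w 53.6 30.0
[[-0.026,0,0.013,0,0.01,-0.01,0],[-0.026,0,0.014,0,0.02,-0.01,0],[-0.025,0,0.013,0,0.01,0,0],[-0.026,0,0.013,0.01,0.01,-0.01,0],[-0.026,0,0.013,0,0.02,-0.01,0],[-0.026,0,0.013,0,0.01,-0.01,0]]
```

arm_command(increments=[[-0.026,0,0.013,0,0.01,-0.01,0],[-0.026,0,0.014,0,0.02,-0.01,0],[-0.025,0,0.013,0,0.01,0,0],[-0.026,0,0.013,0.01,0.01,-0.01,0],[-0.026,0,0.013,0,0.02,-0.01,0],[-0.02,0,0.009,0,0.01,-0.01,0],[0,0,0,0,0,0,0]])

```text
time: 17.35
tcp_pos: [0.6622, 0.0145, 0.0713]
orientation: [179.6, -65.2, 20.5]
contact_force: [0.1, 0.1, -1.8]
grip_width: 0.0539
gripper_force: 30.0
```

arm_command(increments=[[-0.006,0,0.003,0,0,0,0],[0,0,0,0,0,0,0]])

```text
time: 17.55
tcp_pos: [0.6627, 0.0143, 0.0707]
orientation: [179.5, -65.2, 20.6]
contact_force: [0.1, 0.1, -2.3]
grip_width: 0.054
gripper_force: 30.0
```

arm_command(increments=[[-0.005,0,0.002,0,0,0,0],[0,0,0,0,0,0,0]])

```text
time: 17.75
tcp_pos: [0.6626, 0.0143, 0.0694]
orientation: [179.4, -65.2, 20.6]
contact_force: [0.3, -0.1, -2.3]
grip_width: 0.0539
gripper_force: 30.0
```

arm_command(increments=[[-0.005,0,0.002,0,0,0,0],[0,0,0,0,0,0,0]])

```text
time: 17.95
tcp_pos: [0.6625, 0.0143, 0.0679]
orientation: [179.5, -65.2, 20.6]
contact_force: [-0.4, 0.1, -2.9]
grip_width: 0.0537
gripper_force: 30.0
```

arm_command(increments=[[-0.007,0,0.003,0,0,0,0],[0,0,0,0,0,0,0]])

```text
time: 18.15
tcp_pos: [0.6625, 0.0142, 0.066]
orientation: [179.5, -65.2, 20.6]
contact_force: [0.7, -0.2, -1.8]
grip_width: 0.0538
gripper_force: 30.0
```

arm_command(increments=[[-0.005,0,0.002,0,0,0,0],[0,0,0,0,0,0,0]])

```text
time: 18.35
tcp_pos: [0.6629, 0.0142, 0.0659]
orientation: [179.5, -65.4, 20.6]
contact_force: [-3.5, -0.1, 4.9]
grip_width: 0.054
gripper_force: 29.9
```

arm_command(increments=[[-0.004,0,0.002,0,0,0,0],[0,0,0,0,0,0,0]])

```text
time: 18.55
tcp_pos: [0.6634, 0.0142, 0.0658]
orientation: [179.4, -65.5, 20.7]
contact_force: [-5.3, -1.2, 9.1]
grip_width: 0.0536
gripper_force: 29.9
```

arm_command(increments=[[0,0,0,0,0,0,100],[0,0,0,0,0,0,100],[0,0,0,0,0,0,100],[0,0,0,0,0,0,100],[0,0,-0.1,0,0,0,100],[0,0,-0.15,0,0,0,100],[0,0,-0.15,0,0,0,100],[0,0,-0.1,0,0,0,100],[0.15,0,-0.1,0,0,0,100],[0.15,0,-0.1,0,0,0,100]])

```text
time: 19.55
tcp_pos: [0.5412, -0.0292, 0.2041]
orientation: [-179.8, -65.1, 19.8]
contact_force: [1.7, -1.8, 1.1]
grip_width: 0.0885
gripper_force: 0.0
```

```bash
python3 - <<'E'
from h import *
st()
f=ctrl.grab_frame("top");P=cloud(f);bottles(P,f["img"])
plan([((430,100,280),(180,0,10),100,18)])
E
```

```text
19.6 [541.2 -29.2 204.1] [-179.8  -65.1   19.8] q [-47.4  -4.9 138.1  85.3  57.1 -36.7] F [ 1.7 -1.8  1.1] w 88.5 0.0
lying [141 229] (array([453.8, 302.5]), array([85.2, 55.1]), 2.8, 54.2, 508)
standing cap (array([654.4, 141.5]), array([29.4, 29.5]), 47.2, 132.8, 108)
standing cap (array([648.8,  11. ]), array([29.3, 30.7]), 5.8, 132.9, 109)
[[0.008,-0.036,-0.019,-0.07,-0.91,0.13,100],[0.006,-0.036,-0.019,-0.07,-0.91,0.13,100],[0.005,-0.035,-0.02,-0.07,-0.91,0.13,100],[0.003,-0.036,-0.02,-0.07,-0.91,0.13,100],[0.001,-0.036,-0.021,-0.07,-0.91,0.13,100],[0,-0.035,-0.021,-0.06,-0.92,0.13,100],[-0.002,-0.036,-0.02,-0.07,-0.91,0.13,100],[-0.003,-0.035,-0.021,-0.07,-0.91,0.13,100],[-0.005,-0.035,-0.021,-0.07,-0.91,0.14,100],[-0.007,-0.035,-0.021,-0.07,-0.91,0.13,100],[-0.008,-0.035,-0.02,-0.07,-0.91,0.13,100],[-0.01,-0.035,-0.02,-0.07,-0.91,0.13,100]]
[[-0.012,-0.034,-0.019,-0.07,-0.91,0.13,100],[-0.013,-0.034,-0.019,-0.07,-0.91,0.13,100],[-0.015,-0.034,-0.018,-0.07,-0.91,0.13,100],[-0.015,-0.034,-0.017,-0.07,-0.91,0.13,100],[-0.018,-0.034,-0.016,-0.07,-0.91,0.13,100],[-0.019,-0.033,-0.016,-0.06,-0.91,0.13,100]]
```

arm_command(increments=[[0.008,-0.036,-0.019,-0.07,-0.91,0.13,100],[0.006,-0.036,-0.019,-0.07,-0.91,0.13,100],[0.005,-0.035,-0.02,-0.07,-0.91,0.13,100],[0.003,-0.036,-0.02,-0.07,-0.91,0.13,100],[0.001,-0.036,-0.021,-0.07,-0.91,0.13,100],[0,-0.035,-0.021,-0.06,-0.92,0.13,100],[-0.002,-0.036,-0.02,-0.07,-0.91,0.13,100],[-0.003,-0.035,-0.021,-0.07,-0.91,0.13,100],[-0.005,-0.035,-0.021,-0.07,-0.91,0.14,100],[-0.007,-0.035,-0.021,-0.07,-0.91,0.13,100],[-0.008,-0.035,-0.02,-0.07,-0.91,0.13,100],[-0.01,-0.035,-0.02,-0.07,-0.91,0.13,100]])

```text
time: 20.8
tcp_pos: [0.4664, 0.0586, 0.2495]
orientation: [-178.3, -21.2, 12.8]
contact_force: [-0.9, 0.3, 0.5]
grip_width: 0.0885
gripper_force: 0.0
```

arm_command(increments=[[-0.012,-0.034,-0.019,-0.07,-0.91,0.13,100],[-0.013,-0.034,-0.019,-0.07,-0.91,0.13,100],[-0.015,-0.034,-0.018,-0.07,-0.91,0.13,100],[-0.015,-0.034,-0.017,-0.07,-0.91,0.13,100],[-0.018,-0.034,-0.016,-0.07,-0.91,0.13,100],[-0.019,-0.033,-0.016,-0.06,-0.91,0.13,100]])

```text
time: 21.4
tcp_pos: [0.4284, 0.102, 0.2715]
orientation: [-179.4, 0.7, 10.1]
contact_force: [1.2, -0.7, 0.1]
grip_width: 0.0881
gripper_force: 0.0
```

```bash
python3 - <<'E'
from h import *
st()
f=ctrl.grab_frame("top");P=cloud(f);bottles(P,f["img"])
g,o=grasp((468,303),2.5,25)
plan([(g+[0,0,120],o,100,9),(g+[0,0,0],o,100,6)])
E
```

```text
21.4 [428.4 102.  271.5] [-179.4    0.7   10.1] q [ -2.4  -8.8 107.6   0.4  82.   77.4] F [ 1.2 -0.7  0.1] w 88.1 0.0
standing cap (array([654.7, 141.6]), array([30.6, 29.5]), 46.5, 132.8, 111)
standing cap (array([649.2,  10.9]), array([30. , 29.7]), 27.4, 132.7, 109)
[[0.029,-0.085,0.062,0.03,-0.67,0.21,100],[0.031,-0.084,0.06,0.03,-0.67,0.21,100],[0.032,-0.085,0.059,0.03,-0.67,0.21,100],[0.034,-0.086,0.057,0.03,-0.67,0.22,100],[0.035,-0.086,0.057,0.03,-0.66,0.21,100],[0.036,-0.086,0.054,0.03,-0.67,0.21,100],[0.038,-0.087,0.054,0.03,-0.67,0.21,100],[0.039,-0.087,0.051,0.03,-0.67,0.21,100],[0.039,-0.088,0.05,0.04,-0.67,0.21,100],[0.034,0,0.073,0,0,0,100],[0.034,0,0.072,0,0,0,100],[0.034,0,0.073,0,0,0,100]]
[[0.034,0,0.072,0,0,0,100],[0.033,0,0.073,0,0,0,100],[0.034,0,0.072,0,0,0,100]]
```

```bash
python3 - <<'E'
from h import *
f=ctrl.grab_frame("top");np.savez('/tmp/top',P=cloud(f),img=f["img"]);save(f,'t4')
E
```

```text
(no output)
```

View pics/t4.png

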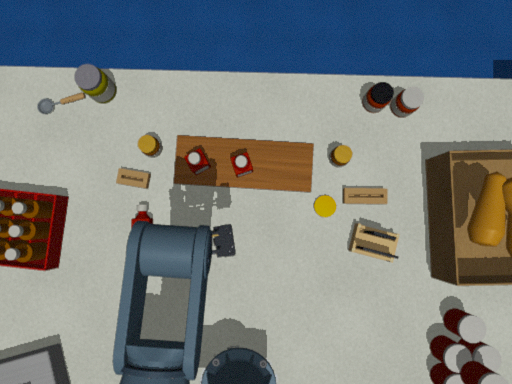

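The third bottle is only hidden by the arm. Its cap shows at (142,208), unmoved, and two bottles stand on the plinth.

arm_command(increments=[[0.029,-0.085,0.062,0.03,-0.67,0.21,100],[0.031,-0.084,0.06,0.03,-0.67,0.21,100],[0.032,-0.085,0.059,0.03,-0.67,0.21,100],[0.034,-0.086,0.057,0.03,-0.67,0.22,100],[0.035,-0.086,0.057,0.03,-0.66,0.21,100],[0.036,-0.086,0.054,0.03,-0.67,0.21,100],[0.038,-0.087,0.054,0.03,-0.67,0.21,100],[0.039,-0.087,0.051,0.03,-0.67,0.21,100],[0.039,-0.088,0.05,0.04,-0.67,0.21,100],[0.034,0,0.073,0,0,0,100],[0.034,0,0.072,0,0,0,100]])

```text
time: 22.6
tcp_pos: [0.4588, 0.3015, 0.0929]
orientation: [-179.9, 24.7, 2.6]
contact_force: [0.3, 0.5, -0.4]
grip_width: 0.0879
gripper_force: 0.0
```

```bash
python3 - <<'E'
from h import *
st()
f=ctrl.grab_frame("scene");save(f,'s5')
for n in("top","scene"):
    f=ctrl.grab_frame(n);P=cloud(f);I=f["img"].astype(int)
    m=(I[...,0]>100)&(I[...,1]<60)&(I[...,2]<60)&(P[...,2]>.02)&(P[...,2]<.07)&(abs(P[...,1]-.3)<.12)&(abs(P[...,0]-.45)<.12)
    if m.sum()>20:print(n,rect(P,m))
g,o=grasp((468,303),2.5,25)
plan([(g+[0,0,0],o,100,4)])
E
```

```text
22.6 [458.8 301.5  92.9] [-179.9   24.7    2.6] q [ 17.3  32.1  84.7   6.2  87.1 103.1] F [ 0.3  0.5 -0.4] w 87.9 0.0
[[0.033,-0.002,0.071,0,-0.01,0,100],[0.033,-0.002,0.071,0,-0.01,0,100],[0.033,-0.002,0.071,-0.01,0,0,100],[0.033,-0.002,0.071,0,-0.01,-0.01,100]]
```

View pics/s5.png

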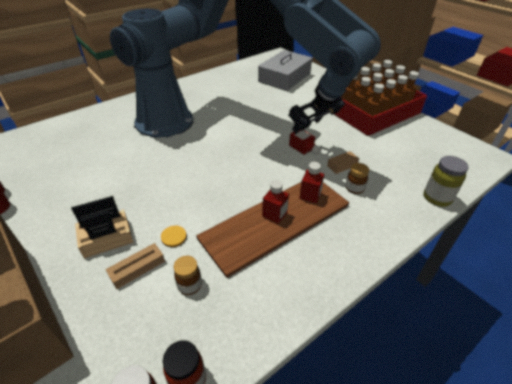

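arm_command(increments=[[0.033,-0.002,0.071,0,-0.01,0,100],[0.033,-0.002,0.071,0,-0.01,0,100],[0.033,-0.002,0.071,0,0,0,100],[0.033,-0.002,0.071,0,-0.01,0,100],[0,0,0,0,0,0,100],[0,0,0,0,0,0,0],[0,0,0,0,0,0,0],[0,0,0,0,0,0,0],[0,0,0,0,0,0,0],[0,0,0,0,0,0,0]])

```text
time: 23.75
tcp_pos: [0.4595, 0.3032, 0.017]
orientation: [-180.0, 24.7, 2.5]
contact_force: [-0.5, -0.7, 2.4]
grip_width: 0.0542
gripper_force: 29.9
```

```bash
python3 - <<'E'
from h import *
st()
s=ctrl.read_state();p=s["tcp_pos"]*1000
for a in(((480,120,220),(180,-20,10)),((500,-130,230),(180,-50,15)),((500,0,230),(180,-35,13))): print(ik(*a))
g,o=stand(642,-122,15)
plan([(p+[0,0,60],(180,25,2.5),0,4),((480,120,220),(180,-20,10),0,14),((500,-130,230),(180,-50,15),0,12),(g+[0,0,50],o,0,6)])
E
```

```text
23.8 [459.5 303.2  17. ] [-180.    24.7    2.5] q [ 17.4  38.7  84.9   6.3  80.5 102.6] F [-0.5 -0.7  2.4] w 54.2 29.9
[ -2.6 -13.  119.5   5.3  54. ]
[-56.8 -14.7 131.6  57.4  59.7]
[-28.3 -21.1 128.8  30.3  48.7]
[[-0.025,0,-0.054,0,-0.02,0,0],[-0.025,0,-0.055,0,-0.01,0,0],[-0.026,0,-0.054,-0.01,-0.02,0,0],[-0.025,0,-0.055,0,-0.01,0,0],[-0.014,0.053,-0.039,-0.01,0.8,-0.14,0],[-0.012,0.052,-0.039,0,0.8,-0.13,0],[-0.011,0.052,-0.04,-0.01,0.81,-0.14,0],[-0.009,0.053,-0.04,0,0.8,-0.14,0],[-0.007,0.052,-0.041,-0.01,0.8,-0.14,0],[-0.005,0.052,-0.041,0,0.8,-0.13,0],[-0.004,0.052,-0.041,-0.01,0.81,-0.14,0],[-0.001,0.052,-0.042,-0.01,0.8,-0.14,0]]
[[0,0.053,-0.041,0,0.8,-0.14,0],[0.002,0.052,-0.042,-0.01,0.8,-0.14,0],[0.004,0.052,-0.041,0,0.8,-0.13,0],[0.005,0.052,-0.041,-0.01,0.81,-0.14,0],[0.007,0.053,-0.04,0,0.8,-0.14,0],[0.01,0.052,-0.04,-0.01,0.8,-0.14,0],[-0.006,0.083,-0.006,0.06,0.62,-0.09,0],[-0.007,0.083,-0.006,0.06,0.63,-0.08,0],[-0.007,0.083,-0.008,0.06,0.62,-0.09,0],[-0.007,0.084,-0.007,0.06,0.63,-0.08,0],[-0.007,0.082,-0.009,0.06,0.62,-0.09,0],[-0.007,0.083,-0.009,0.06,0.63,-0.09,0]]
[[-0.007,0.083,-0.01,0.06,0.62,-0.08,0],[-0.008,0.083,-0.01,0.06,0.63,-0.09,0],[-0.007,0.082,-0.011,0.06,0.62,-0.08,0],[-0.007,0.083,-0.012,0.06,0.63,-0.09,0],[-0.008,0.082,-0.012,0.06,0.62,-0.08,0],[-0.007,0.083,-0.013,0.06,0.63,-0.09,0],[0.008,0.019,0.129,0,0.62,0,0],[0.003,0.02,0.129,0,0.63,0,0],[-0.003,0.019,0.13,0,0.62,0,0],[-0.009,0.019,0.129,0,0.63,0,0],[-0.014,0.019,0.129,0,0.62,0,0],[-0.02,0.02,0.127,0,0.63,0,0]]
```

arm_command(increments=[[-0.025,0,-0.054,0,-0.02,0,0],[-0.025,0,-0.055,0,-0.01,0,0],[-0.026,0,-0.054,-0.01,-0.02,0,0],[-0.025,0,-0.055,0,-0.01,0,0],[-0.014,0.053,-0.039,-0.01,0.8,-0.14,0],[-0.012,0.052,-0.039,0,0.8,-0.13,0],[-0.011,0.052,-0.04,-0.01,0.81,-0.14,0],[-0.009,0.053,-0.04,0,0.8,-0.14,0],[-0.007,0.052,-0.041,-0.01,0.8,-0.14,0],[-0.005,0.052,-0.041,0,0.8,-0.13,0],[-0.004,0.052,-0.041,-0.01,0.81,-0.14,0],[-0.001,0.052,-0.042,-0.01,0.8,-0.14,0]])

```text
time: 24.95
tcp_pos: [0.4708, 0.1981, 0.1596]
orientation: [-179.3, -0.8, 6.8]
contact_force: [0.2, 0.4, -2.6]
grip_width: 0.0539
gripper_force: 29.9
```

arm_command(increments=[[0,0.053,-0.041,0,0.8,-0.14,0],[0.002,0.052,-0.042,-0.01,0.8,-0.14,0],[0.004,0.052,-0.041,0,0.8,-0.13,0],[0.005,0.052,-0.041,-0.01,0.81,-0.14,0],[0.007,0.053,-0.04,0,0.8,-0.14,0],[0.01,0.052,-0.04,-0.01,0.8,-0.14,0],[-0.006,0.083,-0.006,0.06,0.62,-0.09,0],[-0.007,0.083,-0.006,0.06,0.63,-0.08,0],[-0.007,0.083,-0.008,0.06,0.62,-0.09,0],[-0.007,0.084,-0.007,0.06,0.63,-0.08,0],[-0.007,0.082,-0.009,0.06,0.62,-0.09,0],[-0.007,0.083,-0.009,0.06,0.63,-0.09,0]])

```text
time: 26.15
tcp_pos: [0.4893, -0.0052, 0.2251]
orientation: [-179.7, -35.1, 12.4]
contact_force: [0.6, -0.0, -2.7]
grip_width: 0.0539
gripper_force: 29.9
```

arm_command(increments=[[-0.007,0.083,-0.01,0.06,0.62,-0.08,0],[-0.008,0.083,-0.01,0.06,0.63,-0.09,0],[-0.007,0.082,-0.011,0.06,0.62,-0.08,0],[-0.007,0.083,-0.012,0.06,0.63,-0.09,0],[-0.008,0.082,-0.012,0.06,0.62,-0.08,0],[-0.007,0.083,-0.013,0.06,0.63,-0.09,0],[0,0,0,0,0,0,0]])

```text
time: 26.85
tcp_pos: [0.4995, -0.1325, 0.2296]
orientation: [179.9, -50.0, 14.9]
contact_force: [-0.3, -0.1, -2.3]
grip_width: 0.0535
gripper_force: 29.9
```

```bash
python3 - <<'E'
from h import *
st()
g,o=stand(642,-122,15)
plan([(g+[0,0,50],o,0,6),(g+[0,0,4],o,0,5)])
E
```

```text
26.9 [ 499.5 -132.5  229.6] [179.9 -50.   14.9] q [-56.6 -14.8 131.5  57.4  59.5 -10.7] F [-0.3 -0.1 -2.3] w 53.5 29.9
[[0.009,0.017,0.13,0.01,0.63,0,0],[0.003,0.018,0.13,0.01,0.62,-0.01,0],[-0.002,0.018,0.13,0,0.63,0,0],[-0.008,0.017,0.129,0.01,0.62,0,0],[-0.013,0.018,0.13,0.01,0.63,0,0],[-0.02,0.018,0.128,0.01,0.62,-0.01,0],[-0.033,0,0.016,0,0,0,0],[-0.034,0,0.015,0,0,0,0],[-0.033,0,0.016,0,0,0,0],[-0.033,0,0.015,0,0,0,0],[-0.033,0,0.016,0,0,0,0]]
```

arm_command(increments=[[0.009,0.017,0.13,0.01,0.63,0,0],[0.003,0.018,0.13,0.01,0.62,-0.01,0],[-0.002,0.018,0.13,0,0.63,0,0],[-0.008,0.017,0.129,0.01,0.62,0,0],[-0.013,0.018,0.13,0.01,0.63,0,0],[-0.02,0.018,0.128,0.01,0.62,-0.01,0],[-0.033,0,0.016,0,0,0,0],[-0.034,0,0.015,0,0,0,0],[-0.033,0,0.016,0,0,0,0],[-0.033,0,0.015,0,0,0,0],[-0.02,0,0.01,0,0,0,0],[0,0,0,0,0,0,0]])

```text
time: 28.05
tcp_pos: [0.6586, -0.1148, 0.0718]
orientation: [-179.9, -64.9, 15.0]
contact_force: [-0.2, 0.3, -3.4]
grip_width: 0.0539
gripper_force: 29.9
```

arm_command(increments=[[-0.006,0,0.003,0,0,0,0],[0,0,0,0,0,0,0]])

```text
time: 28.25
tcp_pos: [0.6591, -0.1149, 0.0708]
orientation: [-180.0, -65.0, 15.2]
contact_force: [-0.2, -0.1, -3.5]
grip_width: 0.0537
gripper_force: 29.9
```

arm_command(increments=[[-0.006,0,0.003,0,0,0,0],[0,0,0,0,0,0,0]])

```text
time: 28.45
tcp_pos: [0.659, -0.1147, 0.0688]
orientation: [-179.9, -65.0, 15.1]
contact_force: [1.0, 0.3, -2.8]
grip_width: 0.054
gripper_force: 29.9
```

```bash
python3 -c "
from h import *
st()"
```

```text
28.4 [ 659.  -114.7   68.8] [-179.9  -65.    15.1] q [-41.9  31.3 118.4 105.5  52.1 -57.5] F [ 1.   0.3 -2.8] w 54.0 29.9
```

arm_command(increments=[[-0.006,0,0.003,0,0,0,0],[0,0,0,0,0,0,0]])

```text
time: 28.65
tcp_pos: [0.659, -0.1145, 0.0669]
orientation: [-179.9, -64.9, 15.1]
contact_force: [0.5, -0.3, -2.5]
grip_width: 0.0537
gripper_force: 29.9
```

arm_command(increments=[[-0.005,0,0.002,0,0,0,0],[0,0,0,0,0,0,0]])

```text
time: 28.85
tcp_pos: [0.659, -0.1146, 0.0656]
orientation: [-179.9, -64.9, 15.1]
contact_force: [-0.5, -0.4, -3.1]
grip_width: 0.0537
gripper_force: 29.9
```

arm_command(increments=[[-0.004,0,0.002,0,0,0,0],[0,0,0,0,0,0,0]])

```text
time: 29.05
tcp_pos: [0.6593, -0.1147, 0.0654]
orientation: [-179.9, -65.1, 15.1]
contact_force: [-2.9, 0.4, 3.2]
grip_width: 0.0541
gripper_force: 29.9
```

arm_command(increments=[[-0.003,0,0.001,0,0,0,0],[0,0,0,0,0,0,0]])

```text
time: 29.25
tcp_pos: [0.6595, -0.1147, 0.0654]
orientation: [-180.0, -65.2, 15.2]
contact_force: [-6.4, 0.5, 8.1]
grip_width: 0.0537
gripper_force: 29.8
```

Contact. Open, retreat, then swing to a clear spot and measure everything.

arm_command(increments=[[0,0,0,0,0,0,100],[0,0,0,0,0,0,100],[0,0,0,0,0,0,100],[0,0,0,0,0,0,100],[0,0,-0.1,0,0,0,100],[0,0,-0.15,0,0,0,100],[0,0,-0.15,0,0,0,100],[0,0,-0.1,0,0,0,100],[0.15,0,-0.1,0,0,0,100],[0.15,0,-0.1,0,0,0,100]])

```text
time: 30.25
tcp_pos: [0.5354, -0.1479, 0.2055]
orientation: [-179.3, -64.8, 14.4]
contact_force: [2.0, -0.3, 0.9]
grip_width: 0.0882
gripper_force: 0.0
```

```bash
python3 - <<'E'
from h import *
st()
for yw in (77,-103): print(ik((408,-380,81),(180,0,yw)))
print(ik((350,-100,280),(180,0,20)))
plan([((380,-130,290),(180,0,50),50,18)])
E
```

```text
30.2 [ 535.4 -147.9  205.5] [-179.3  -64.8   14.4] q [-60.1   0.8 132.3  80.   62.8 -37. ] F [ 2.  -0.3  0.9] w 88.2 0.0
[-55.2  19.3 101.3   0.   59.5]
[-55.2  19.3 101.3  -0.   59.5]
[-34.9 -21.2 116.3  -0.   84.9]
[[0.003,-0.013,-0.037,0.27,-0.87,-0.43,50],[0.002,-0.013,-0.037,0.27,-0.88,-0.44,50],[-0.001,-0.015,-0.037,0.27,-0.87,-0.43,50],[-0.002,-0.015,-0.037,0.27,-0.87,-0.44,50],[-0.004,-0.015,-0.036,0.27,-0.87,-0.43,50],[-0.006,-0.017,-0.035,0.27,-0.88,-0.43,50],[-0.007,-0.017,-0.035,0.27,-0.87,-0.44,50],[-0.009,-0.019,-0.034,0.27,-0.87,-0.43,50],[-0.01,-0.019,-0.032,0.27,-0.87,-0.44,50],[-0.012,-0.02,-0.032,0.28,-0.88,-0.43,50],[-0.013,-0.021,-0.031,0.27,-0.87,-0.44,50],[-0.014,-0.023,-0.029,0.27,-0.87,-0.43,50]]
[[-0.016,-0.023,-0.029,0.27,-0.87,-0.43,50],[-0.016,-0.024,-0.026,0.27,-0.88,-0.44,50],[-0.017,-0.025,-0.026,0.27,-0.87,-0.43,50],[-0.018,-0.026,-0.023,0.27,-0.87,-0.43,50],[-0.018,-0.027,-0.023,0.27,-0.87,-0.44,50],[-0.019,-0.028,-0.02,0.27,-0.88,-0.43,50]]
```

arm_command(increments=[[0.003,-0.013,-0.037,0.27,-0.87,-0.43,50],[0.002,-0.013,-0.037,0.27,-0.88,-0.44,50],[-0.001,-0.015,-0.037,0.27,-0.87,-0.43,50],[-0.002,-0.015,-0.037,0.27,-0.87,-0.44,50],[-0.004,-0.015,-0.036,0.27,-0.87,-0.43,50],[-0.006,-0.017,-0.035,0.27,-0.88,-0.43,50],[-0.007,-0.017,-0.035,0.27,-0.87,-0.44,50],[-0.009,-0.019,-0.034,0.27,-0.87,-0.43,50],[-0.01,-0.019,-0.032,0.27,-0.87,-0.44,50],[-0.012,-0.02,-0.032,0.28,-0.88,-0.43,50],[-0.013,-0.021,-0.031,0.27,-0.87,-0.44,50],[-0.014,-0.023,-0.029,0.27,-0.87,-0.43,50]])

```text
time: 31.45
tcp_pos: [0.4323, -0.1358, 0.262]
orientation: [175.0, -21.2, 40.6]
contact_force: [-0.6, 0.7, -0.5]
grip_width: 0.0442
gripper_force: 0.0
```

arm_command(increments=[[-0.016,-0.023,-0.029,0.27,-0.87,-0.43,50],[-0.016,-0.024,-0.026,0.27,-0.88,-0.44,50],[-0.017,-0.025,-0.026,0.27,-0.87,-0.43,50],[-0.018,-0.026,-0.023,0.27,-0.87,-0.43,50],[-0.018,-0.027,-0.023,0.27,-0.87,-0.44,50],[-0.019,-0.028,-0.02,0.27,-0.88,-0.43,50]])

```text
time: 32.05
tcp_pos: [0.3805, -0.13, 0.2901]
orientation: [179.8, 0.2, 50.2]
contact_force: [0.9, 0.2, 0.2]
grip_width: 0.0441
gripper_force: 0.0
```

```bash
cat >> h.py <<'E'
def comp(P,m):
    n,l,s,_=cv2.connectedComponentsWithStats(m.astype(np.uint8),connectivity=4);return rect(P,l==1+np.argmax(s[1:,4]))
def look(k=6):
    fs=[ctrl.grab_frame("top") for _ in range(k)];f=fs[0];f["depth"]=np.median([g["depth"] for g in fs],0);return f,cloud(f)
E
python3 - <<'E'
from h import *
st()
f,P=look();save(f,'t6');np.savez('/tmp/top',P=P,img=f["img"]);bottles(P,f["img"])
for u,v in((134,177),(365,195)):
    print('holder',comp(P,win(P,u,v,28,.022,.036)))
    m=win(P,u,v,22,-.01,.022)
    g=cv2.cvtColor(f["img"],cv2.COLOR_RGB2GRAY)
    m=win(P,u,v,22,-.01,.036)&(g<75); 
    if m.sum()>5: print('slot dark',rect(P,m))
print('caddy',comp(P,win(P,375,242,32,.038,.055)))
m=win(P,375,242,32,.085,.14);n,l=cv2.connectedComponents(m.astype(np.uint8))
for i in range(1,n):
    if (l==i).sum()>30: print('board',rect(P,l==i))
E
```

```text
32.0 [ 380.5 -130.   290.1] [179.8   0.2  50.2] q [-35.7 -16.  111.3  -0.2  84.4   4.1] F [0.9 0.2 0.2] w 44.1 0.0
standing cap (array([654.6, 141.5]), array([29.8, 29.5]), 46.7, 132.8, 109)
standing cap (array([649.3,  10.9]), array([29.6, 29.7]), 28.1, 132.8, 109)
standing cap (array([ 646.4, -116.8]), array([29.6, 30.2]), 65.1, 132.8, 109)
holder (array([604.1, 341.6]), array([92.6, 46.4]), 81.6, 30.1, 413)
slot dark (array([604.4, 335.7]), array([81. , 39.7]), 82.3, 15.2, 19)
holder (array([ 571.4, -361.1]), array([ 45.3, 128.6]), 1.6, 29.9, 564)
slot dark (array([ 580.7, -352.9]), array([ 36. , 118.1]), 8.9, 15.6, 17)
caddy (array([ 432.5, -386.6]), array([124.8,  85.1]), 77.0, 45.2, 841)
board (array([ 457.1, -391.5]), array([62.9,  8. ]), 77.0, 114.8, 87)
board (array([ 408.5, -379.7]), array([98. ,  7.9]), 77.0, 115.1, 114)
```

View pics/t6.png

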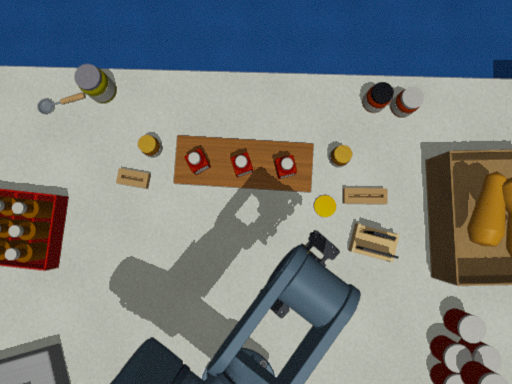

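All three bottles stand on the plinth (caps at 197,159; 241,162; 287,164), and the jars are untouched. Next come the boards, with the wide one at camera position (408.5,-379.7) first.

```bash
python3 - <<'E'
from h import *
plan([((409,-380.5,200),(180,0,77),50,9),((409,-380.5,79),(180,0,77),50,6)])
E
```

```text
[[-0.077,0.081,0.04,0.01,0,-0.75,50],[-0.082,0.077,0.04,0,0,-0.75,50],[-0.085,0.072,0.04,0.01,0.01,-0.74,50],[-0.089,0.068,0.04,0.01,0,-0.75,50],[-0.093,0.063,0.04,0.01,0,-0.75,50],[-0.095,0.058,0.04,0,0,-0.75,50],[-0.099,0.053,0.04,0.01,0,-0.75,50],[-0.101,0.048,0.04,0.01,0.01,-0.75,50],[-0.104,0.043,0.039,0,0,-0.74,50],[0,0,0.081,0,0,0,50],[0,0,0.08,0,0,0,50],[0,0,0.081,0,0,0,50]]
[[0,0,0.081,0,0,0,50],[0,0,0.081,0,0,0,50],[0,0,0.08,0,0,0,50]]
```

arm_command(increments=[[-0.077,0.081,0.04,0.01,0,-0.75,50],[-0.082,0.077,0.04,0,0,-0.75,50],[-0.085,0.072,0.04,0.01,0.01,-0.74,50],[-0.089,0.068,0.04,0.01,0,-0.75,50],[-0.093,0.063,0.04,0.01,0,-0.75,50],[-0.095,0.058,0.04,0,0,-0.75,50],[-0.099,0.053,0.04,0.01,0,-0.75,50],[-0.101,0.048,0.04,0.01,0.01,-0.75,50],[-0.104,0.043,0.039,0,0,-0.74,50],[0,0,0.081,0,0,0,50],[0,0,0,0,0,0,50]])

```text
time: 33.45
tcp_pos: [0.4073, -0.3801, 0.1771]
orientation: [-179.8, -0.2, 76.9]
contact_force: [-0.4, 0.7, 0.0]
grip_width: 0.0443
gripper_force: 0.0
```

```bash
python3 - <<'E'
from h import *
st()
plan([((409,-380.5,79),(180,0,77),50,6)])
E
```

```text
33.5 [ 407.3 -380.1  177.1] [-179.8   -0.2   76.9] q [-55.2  11.9  97.7  -0.   70.7 -42.1] F [-0.4  0.7  0. ] w 44.3 0.0
[[0,0.001,0.065,-0.01,-0.01,-0.01,50],[0,0.002,0.066,-0.01,-0.01,0,50],[-0.001,0.001,0.065,-0.01,-0.01,-0.01,50],[0,0.001,0.066,-0.01,0,0,50],[0,0.002,0.065,-0.01,-0.01,-0.01,50],[0,0.001,0.066,-0.01,-0.01,0,50]]
```

arm_command(increments=[[0,0.001,0.065,-0.01,-0.01,-0.01,50],[0,0.002,0.066,-0.01,-0.01,0,50],[0,0.001,0.065,-0.01,0,-0.01,50],[0,0.001,0.066,0,0,0,50],[0,0.002,0.065,0,0,0,50],[0,0.001,0.066,0,0,0,50],[0,0,0,0,0,0,50],[0,0,0,0,0,0,0],[0,0,0,0,0,0,0],[0,0,0,0,0,0,0],[0,0,0,0,0,0,0],[0,0,0,0,0,0,0]])

```text
time: 34.65
tcp_pos: [0.4113, -0.3817, 0.0828]
orientation: [179.9, 0.2, 77.1]
contact_force: [-1.0, 1.3, 2.6]
grip_width: 0.0077
gripper_force: 30.0
```

```bash
python3 - <<'E'
from h import *
st()
s=ctrl.read_state();p=s["tcp_pos"]*1000
x,y=571.4+.5,-361.1-1
print(ik((x,y,79),(180,0,91.6)),s["orientation"])
plan([(p+[0,0,110],(180,0,77),0,5),((x,y,190),(180,0,91.6),0,6)])
E
```

```text
34.6 [ 411.3 -381.7   82.8] [179.9   0.2  77.1] q [-55.   19.4 100.8  -0.   59.6 -42.1] F [-1.   1.3  2.6] w 7.7 30.0
[-42.4  32.3  82.5   0.   65.2] [1.79852175e+02 1.69272509e-01 7.71117486e+01]
[[0,0,-0.088,0.01,0.01,0.01,0],[0,0,-0.088,0,0.01,0,0],[-0.001,0.001,-0.088,0.01,0.01,0.01,0],[0,0,-0.088,0.01,0,0,0],[0,0,-0.088,0.01,0.01,0.01,0],[0.037,0.101,0.002,0,0,-0.61,0],[0.032,0.103,0.002,0,0,-0.61,0],[0.028,0.104,0.002,0,0,-0.61,0],[0.024,0.105,0.001,0,0,-0.6,0],[0.019,0.107,0.002,0,0,-0.61,0],[0.015,0.106,0.002,0,0,-0.61,0]]
```

arm_command(increments=[[0,0,-0.088,0,0,0,0],[0,0,-0.088,0,0,0,0],[0,0,-0.088,0,0,0,0],[0,0,-0.088,0,0,0,0],[0,0,-0.088,0,0,0,0],[0.037,0.101,0.002,0,0,-0.61,0],[0.032,0.103,0.002,0,0,-0.61,0],[0.028,0.104,0.002,0,0,-0.61,0],[0.024,0.105,0.001,0,0,-0.6,0],[0.019,0.107,0.002,0,0,-0.61,0],[0.015,0.106,0.002,0,0,-0.61,0],[0,0,0,0,0,0,0]])

```text
time: 35.85
tcp_pos: [0.5737, -0.36, 0.1892]
orientation: [179.9, 0.1, 91.9]
contact_force: [-0.3, -0.3, -0.5]
grip_width: 0.0078
gripper_force: 30.0
```

arm_command(increments=[[0,0,0.06,0,0,0,0],[0,0,0.06,0,0,0,0],[0,0,0.06,0,0,0,0],[0,0,0,0,0,0,0],[0,0,0,0,0,0,0]])

```text
time: 36.35
tcp_pos: [0.5706, -0.3612, 0.1437]
orientation: [-180.0, 0.1, 91.7]
contact_force: [0.7, -0.9, -1.6]
grip_width: 0.0077
gripper_force: 30.0
```

```bash
cat >> h.py <<'E'
def lookc(n,k=6):
    fs=[ctrl.grab_frame(n) for _ in range(k)];f=fs[0];f["depth"]=np.median([g["depth"] for g in fs],0);return f,cloud(f)
E
python3 - <<'E'
from h import *
st()
for n in("top","scene"):
    f,P=lookc(n);np.savez('/tmp/b_'+n,P=P,img=f["img"]);
    if n=="scene": cv2.imwrite('pics/s7.png',cv2.resize(f["img"][180:320,60:240,::-1],None,fx=4,fy=4))
    else: cv2.imwrite('pics/t7.png',cv2.resize(f["img"][150:270,300:450,::-1],None,fx=4,fy=4))
st()
E
```

```text
36.4 [ 570.6 -361.2  143.7] [-1.80e+02  1.00e-01  9.17e+01] q [-42.4  27.8  80.8  -0.1  71.3 -44. ] F [ 0.7 -0.9 -1.6] w 7.7 30.0
37.0 [ 571.5 -361.2  144.8] [179.9   0.2  91.7] q [-42.3  27.8  80.8  -0.1  71.3 -44. ] F [ 0.5 -0.  -0.4] w 7.9 30.0
```

View pics/s7.png

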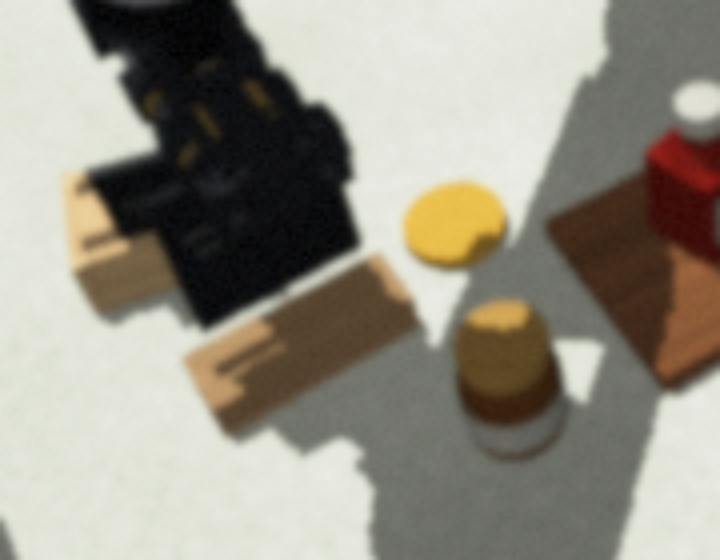

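View pics/t7.png

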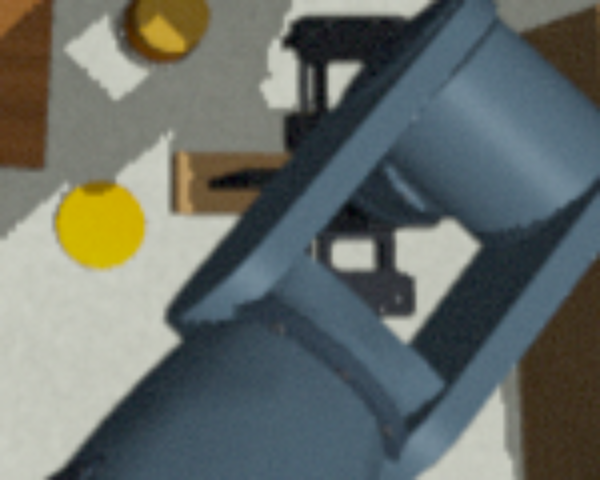

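```bash
python3 - <<'E'
from h import *
D=np.load('/tmp/b_scene.npz');P=D['P']*1000;I=D['img'].astype(int);g=I.max(-1)
c=np.array([571.4,-361.1]);a=np.radians(1.6);ex=np.array([np.cos(a),np.sin(a)]);ey=np.array([-ex[1],ex[0]])
L=np.stack([(P[...,:2]-c)@ex,(P[...,:2]-c)@ey,P[...,2]],-1)
B=(abs(L[...,0])<15)&(abs(L[...,1])<70)&(L[...,2]>62)&(L[...,2]<120)
b=L[B]; A=np.c_[b[:,1:],np.ones(len(b))]
for _ in range(4):
    x=np.linalg.lstsq(A,b[:,0],rcond=None)[0];r=b[:,0]-A@x;k=abs(r)<3;b=b[k];A=A[k]
print('board face: x=',np.round(x,3),'n',len(b),'x at z60',x[2]+60*x[1],'sd',r.std())
print('y rng by z', [(z,np.round(np.percentile(b[abs(b[:,2]-z)<6][:,1],[0,2,50,98,100]),1).tolist()) for z in(70,85,100,112)])
print('z min', np.round(np.percentile(b[:,2],[0,1,3]),1))
H=(abs(L[...,1])<60)&(L[...,2]>6)&(L[...,2]<24)&(L[...,0]>12)&(L[...,0]<32)
h=L[H];print('holder front face x med',np.median(h[:,0]),h[:,0].std(),len(h))
T=(abs(L[...,0])<35)&(abs(L[...,1])<75)&(L[...,2]>26)&(L[...,2]<34)
t=L[T];print('top',cv2.minAreaRect(t[:,:2].astype(np.float32)),np.percentile(t[:,0],[0,1,99,100]),np.percentile(t[:,1],[0,1,99,100]),np.median(t[:,2]))
E=(L[...,2]>8)&(L[...,2]<24)&(abs(L[...,0])<20)&(abs(L[...,1])<75)
e=L[E];print('end face',np.median(e[e[:,1]<0][:,1]) if (e[:,1]<0).any() else None,len(e))
# top cam for same: holder y end
E
```

```text
board face: x= [-2.00e-03  2.00e-03  3.75e+00] n 720 x at z60 3.8690743769221467 sd 0.4534318041439894
y rng by z [(70, [-48.9, -46.8, -1.0, 48.0, 49.8]), (85, [-49.1, -47.2, 0.2, 48.2, 50.3]), (100, [-49.3, -47.5, -2.4, 48.4, 50.0]), (112, [-49.3, -47.8, -1.1, 47.4, 50.1])]
z min [66.  68.  69.2]
holder front face x med 25.030625062486944 0.5813458974425396 252
top ((2.1918888092041016, 0.382965087890625), (127.94739532470703, 47.55742263793945), 89.38778686523438) [-21.87486323 -20.90971262  25.81052135  26.34655934] [-63.66163562 -62.62938457  63.17727522  64.28952189] 29.622520109143345
end face -29.463827088499713 90
```

The scene crop shows the board face just behind the holder slot, at about (240,230) in the crop. Fitting both in the same camera says the board must shift about 1.9 mm along +x, with y aligned.

arm_command(increments=[[0,0.0076,0,0,0,0,0],[0,0,0.03,0,0,0,0],[0,0,0.03,0,0,0,0],[0,0,0.03,0,0,0,0],[0,0,0.03,0,0,0,0],[0,0,0,0,0,0,0],[0,0,0,0,0,0,0]])

```text
time: 37.65
tcp_pos: [0.5733, -0.3611, 0.1142]
orientation: [180.0, 0.1, 91.7]
contact_force: [-0.1, 0.1, -1.9]
grip_width: 0.0074
gripper_force: 30.0
```

```bash
cat > fit.py <<'E'
from h import *
import sys
def fit(c,ang,half,bh,zlo):
    f,P=lookc("scene",6);P=P*1000
    a=np.radians(ang);ex=np.array([np.cos(a),np.sin(a)]);ey=np.array([-ex[1],ex[0]]);c=np.array(c)
    L=np.stack([(P[...,:2]-c)@ex,(P[...,:2]-c)@ey,P[...,2]],-1)
    def pl(m):
        b=L[m];A=np.c_[b[:,1:],np.ones(len(b))]
        for _ in range(5):
            x=np.linalg.lstsq(A,b[:,0],rcond=None)[0];r=b[:,0]-A@x;k=abs(r)<2.5;b=b[k];A=A[k]
        return x,b
    x,b=pl((abs(L[...,0])<15)&(abs(L[...,1])<bh+15)&(L[...,2]>zlo)&(L[...,2]<zlo+50))
    print('board ctr x at z30',round(x[2]+30*x[1]-4,2),'yaw',round(np.degrees(-x[0]),2),'lean deg',round(np.degrees(x[1]),2),'y',np.round(np.percentile(b[:,1],[.3,99.7]),1),'zmin',b[:,2].min().round(1),len(b))
    y,h=pl((abs(L[...,1])<half-4)&(L[...,2]>7)&(L[...,2]<24)&(L[...,0]>12)&(L[...,0]<34))
    t=L[(abs(L[...,0])<35)&(abs(L[...,1])<half+12)&(L[...,2]>26)&(L[...,2]<33)&(L[...,2]>0)]
    print('holder ctr x',round(y[2]+15*y[1]-23.25,2),'yaw',round(np.degrees(-y[0]),2),len(h),'top',np.round(cv2.minAreaRect(t[:,:2].astype(np.float32))[0],1),'y',np.round(np.percentile(t[:,1],[.3,99.7]),1))
E
python3 - <<'E'
from fit import *
st();fit((571.4,-361.1),1.6,64,50,40)
E
```

```text
37.6 [ 573.3 -361.1  114.2] [1.80e+02 1.00e-01 9.17e+01] q [-42.2  30.   81.5  -0.1  68.5 -43.9] F [-0.1  0.1 -1.9] w 7.4 30.0
board ctr x at z30 1.76 yaw 0.13 lean deg 0.06 y [-49.   50.2] zmin 40.0 609
holder ctr x 1.84 yaw -0.65 233 top [2.5 0.3] y [-63.6  64.1]
```

arm_command(increments=[[0,0,0.012,0,0,0.1,0],[0,0,0.008,0,0,0,0],[0,0,0.008,0,0,0,0],[0,0,0.008,0,0,0,0],[0,0,0,0,0,0,0]])

```text
time: 38.45
tcp_pos: [0.5732, -0.3611, 0.1052]
orientation: [180.0, 0.1, 91.3]
contact_force: [-0.5, -0.3, -1.4]
grip_width: 0.0078
gripper_force: 30.0
```

arm_command(increments=[[0,0,0.008,0,0,0,0],[0,0,0.008,0,0,0,0],[0,0,0,0,0,0,0]])

```text
time: 38.75
tcp_pos: [0.5733, -0.3612, 0.1013]
orientation: [179.9, 0.1, 91.3]
contact_force: [-0.6, 0.1, -0.6]
grip_width: 0.0078
gripper_force: 30.0
```

```bash
python3 -c "
from h import *
st()"
```

```text
38.8 [ 573.3 -361.2  101.3] [1.799e+02 1.000e-01 9.130e+01] q [-42.2  30.8  81.8  -0.1  67.2 -43.5] F [-0.6  0.1 -0.6] w 7.8 30.0
```

arm_command(increments=[[0,0,0.01,0,0,0,0],[0,0,0.01,0,0,0,0],[0,0,0.01,0,0,0,0],[0,0,0,0,0,0,0]])

```text
time: 39.15
tcp_pos: [0.5731, -0.3611, 0.0936]
orientation: [180.0, 0.1, 91.3]
contact_force: [0.2, 0.5, -1.2]
grip_width: 0.0078
gripper_force: 30.0
```

arm_command(increments=[[0,0,0.01,0,0,0,0],[0,0,0.01,0,0,0,0],[0,0,0.01,0,0,0,0],[0,0,0,0,0,0,0]])

```text
time: 39.55
tcp_pos: [0.5732, -0.3611, 0.0861]
orientation: [180.0, 0.1, 91.3]
contact_force: [-0.1, 0.0, -1.0]
grip_width: 0.0081
gripper_force: 30.0
```

arm_command(increments=[[0,0,0.01,0,0,0,0],[0,0,0,0,0,0,0]])

```text
time: 39.75
tcp_pos: [0.5733, -0.3612, 0.0839]
orientation: [179.9, 0.1, 91.3]
contact_force: [0.6, 0.5, -1.4]
grip_width: 0.0076
gripper_force: 30.0
```

arm_command(increments=[[0,0,0.006,0,0,0,0],[0,0,0,0,0,0,0]])

```text
time: 39.95
tcp_pos: [0.5736, -0.3615, 0.0829]
orientation: [179.9, 0.2, 91.3]
contact_force: [-0.2, 0.1, -1.0]
grip_width: 0.008
gripper_force: 30.0
```

arm_command(increments=[[0,0,0.006,0,0,0,0],[0,0,0,0,0,0,0]])

```text
time: 40.15
tcp_pos: [0.5741, -0.3616, 0.0829]
orientation: [179.9, 0.2, 91.3]
contact_force: [-1.8, 2.4, 8.4]
grip_width: 0.0077
gripper_force: 30.0
```

arm_command(increments=[[0,0,0.004,0,0,0,0],[0,0,0,0,0,0,0]])

```text
time: 40.35
tcp_pos: [0.5743, -0.3616, 0.0828]
orientation: [179.8, 0.2, 91.3]
contact_force: [-3.0, 3.9, 12.4]
grip_width: 0.0077
gripper_force: 30.0
```

arm_command(increments=[[0,0,0,0,0,0,45],[0,0,0,0,0,0,45],[0,0,0,0,0,0,45],[0,0,-0.04,0,0,0,45],[0,0,-0.1,0,0,0,45],[0,0,-0.15,0,0,0,45],[0,0,-0.15,0,0,0,45],[0,0,0,0,0,0,45]])

```text
time: 41.15
tcp_pos: [0.5761, -0.3635, 0.1981]
orientation: [179.4, 0.6, 91.3]
contact_force: [1.0, -0.4, 1.1]
grip_width: 0.0397
gripper_force: 0.0
```

```bash
python3 - <<'E'
from h import *
st()
from fit import *
fit((571.4,-361.1),1.6,64,50,40)
plan([((459,-391.7,190),(180,0,77),45,7),((459,-391.7,130),(180,0,77),45,4)])
E
```

```text
41.1 [ 576.1 -363.5  198.1] [179.4   0.6  91.3] q [-42.2  25.   78.2  -0.1  75.9 -43.5] F [ 1.  -0.4  1.1] w 39.7 0.0
board ctr x at z30 1.83 yaw -0.33 lean deg 0.02 y [-49.3  50. ] zmin 40.1 644
holder ctr x 1.83 yaw -0.67 235 top [2.1 0.3] y [-63.5  63.9]
[[-0.016,-0.065,-0.001,0,0,0.51,45],[-0.019,-0.065,-0.001,0,0,0.51,45],[-0.021,-0.064,-0.001,-0.01,0,0.51,45],[-0.023,-0.063,-0.001,0,0.01,0.51,45],[-0.026,-0.062,-0.001,0,0,0.52,45],[-0.028,-0.061,-0.001,0,0,0.51,45],[-0.03,-0.061,-0.001,0,0,0.51,45],[0,0,0.06,0,0,0,45],[0,0,0.06,0,0,0,45],[0,0,0.06,0,0,0,45],[0,0.001,0.06,0,0,0,45]]
```

arm_command(increments=[[-0.016,-0.065,-0.001,0,0,0.51,45],[-0.019,-0.065,-0.001,0,0,0.51,45],[-0.021,-0.064,-0.001,-0.01,0,0.51,45],[-0.023,-0.063,-0.001,0,0.01,0.51,45],[-0.026,-0.062,-0.001,0,0,0.52,45],[-0.028,-0.061,-0.001,0,0,0.51,45],[-0.03,-0.061,-0.001,0,0,0.51,45],[0,0,0.06,0,0,0,45],[0,0,0.06,0,0,0,45],[0,0,0.06,0,0,0,45],[0,0.001,0.06,0,0,0,45],[0,0,0,0,0,0,45]])

```text
time: 42.65
tcp_pos: [0.4592, -0.3907, 0.1281]
orientation: [-179.9, -0.1, 77.0]
contact_force: [0.7, 0.7, -0.4]
grip_width: 0.0395
gripper_force: 0.0
```

```bash
python3 - <<'E'
from h import *
st()
plan([((459,-391.7,82),(180,0,77),45,5)])
E
```

```text
42.6 [ 459.2 -390.7  128.1] [-1.799e+02 -1.000e-01  7.700e+01] q [-51.7  20.7  92.9   0.   66.6 -38.7] F [ 0.7  0.7 -0.4] w 39.5 0.0
[[-0.001,0,0.037,-0.01,-0.01,0,45],[-0.001,0,0.037,0,0,0,45],[-0.001,0,0.037,-0.01,-0.01,0.01,45],[0,0,0.036,0,0,0,45],[-0.001,0,0.037,-0.01,-0.01,0,45]]
```

arm_command(increments=[[-0.001,0,0.037,-0.01,-0.01,0,45],[-0.001,0,0.037,0,0,0,45],[-0.001,0,0.037,-0.01,-0.01,0.01,45],[0,0,0.036,0,0,0,45],[-0.001,0,0.037,0,0,0,45],[0,0,0,0,0,0,45],[0,0,0,0,0,0,0],[0,0,0,0,0,0,0],[0,0,0,0,0,0,0],[0,0,0,0,0,0,0],[0,0,0,0,0,0,0]])

```text
time: 43.75
tcp_pos: [0.4601, -0.3939, 0.0861]
orientation: [179.7, 0.2, 77.0]
contact_force: [0.1, -0.9, 0.9]
grip_width: 0.0078
gripper_force: 30.0
```

```bash
python3 - <<'E'
from h import *
st()
s=ctrl.read_state();p=s["tcp_pos"]*1000
plan([(p+[0,0,170],(180,0,77),0,6),((420,-200,260),(180,0,78),0,6),((420,120,260),(180,0,80),0,10),((606,341,250),(180,0,81.6),0,8)])
E
```

```text
43.8 [ 460.1 -393.9   86.1] [179.7   0.2  77. ] q [-51.8  23.9  94.    0.   61.8 -38.7] F [ 0.1 -0.9  0.9] w 7.8 30.0
[[0,0,-0.113,0.01,0.01,0,0],[-0.001,0.001,-0.114,0.01,0.01,0,0],[0,0,-0.113,0.01,0,-0.01,0],[0,0.001,-0.113,0.01,0.01,0,0],[0,0,-0.114,0.01,0.01,0,0],[0,0,-0.113,0.01,0.01,0,0],[0.12,-0.055,-0.003,0,0,-0.04,0],[0.12,-0.055,-0.002,0,0,-0.04,0],[0.12,-0.054,-0.003,0,0,-0.05,0],[0.12,-0.055,-0.002,0,0,-0.04,0],[0.121,-0.053,-0.003,0,0,-0.04,0],[0.121,-0.054,-0.003,0,0,-0.04,0]]
[[0.125,-0.027,0,0,0,-0.05,0],[0.125,-0.026,0,0,0,-0.05,0],[0.126,-0.025,0,0,0,-0.05,0],[0.125,-0.026,0,0,0,-0.05,0],[0.126,-0.025,0,0,0,-0.05,0],[0.125,-0.024,0,0,0,-0.05,0],[0.126,-0.024,0,0,0,-0.05,0],[0.126,-0.023,0.001,0,0,-0.05,0],[0.126,-0.024,0,0,0,-0.05,0],[0.126,-0.022,0,0,0,-0.05,0],[0.125,0.072,0.005,0,0,-0.05,0],[0.125,0.073,0.005,0,0,-0.05,0]]
[[0.124,0.073,0.005,0,0,-0.05,0],[0.124,0.074,0.005,0,0,-0.05,0],[0.124,0.074,0.005,0,0,-0.05,0],[0.124,0.075,0.005,0,0,-0.05,0],[0.123,0.075,0.005,0,0,-0.05,0],[0.123,0.075,0.005,0,0,-0.05,0]]
```

arm_command(increments=[[0,0,-0.113,0.01,0.01,0,0],[0,0,-0.114,0.01,0.01,0,0],[0,0,-0.113,0.01,0,0,0],[0,0,-0.113,0.01,0.01,0,0],[0,0,-0.114,0.01,0,0,0],[0,0,-0.113,0.01,0,0,0],[0.12,-0.055,-0.003,0,0,-0.04,0],[0.12,-0.055,-0.002,0,0,-0.04,0],[0.12,-0.054,-0.003,0,0,-0.05,0],[0.12,-0.055,-0.002,0,0,-0.04,0],[0.121,-0.053,-0.003,0,0,-0.04,0],[0.121,-0.054,-0.003,0,0,-0.04,0]])

```text
time: 44.95
tcp_pos: [0.4191, -0.1981, 0.2597]
orientation: [180.0, 0.1, 77.9]
contact_force: [0.9, -0.2, -0.5]
grip_width: 0.0078
gripper_force: 30.0
```

arm_command(increments=[[0.125,-0.027,0,0,0,-0.05,0],[0.125,-0.026,0,0,0,-0.05,0],[0.126,-0.025,0,0,0,-0.05,0],[0.125,-0.026,0,0,0,-0.05,0],[0.126,-0.025,0,0,0,-0.05,0],[0.125,-0.024,0,0,0,-0.05,0],[0.126,-0.024,0,0,0,-0.05,0],[0.126,-0.023,0.001,0,0,-0.05,0],[0.126,-0.024,0,0,0,-0.05,0],[0.126,-0.022,0,0,0,-0.05,0],[0.125,0.072,0.005,0,0,-0.05,0],[0.125,0.073,0.005,0,0,-0.05,0]])

```text
time: 46.15
tcp_pos: [0.4667, 0.1774, 0.257]
orientation: [179.9, 0.0, 80.4]
contact_force: [0.8, -0.3, -1.0]
grip_width: 0.0075
gripper_force: 30.0
```

arm_command(increments=[[0.124,0.073,0.005,0,0,-0.05,0],[0.124,0.074,0.005,0,0,-0.05,0],[0.124,0.074,0.005,0,0,-0.05,0],[0.124,0.075,0.005,0,0,-0.05,0],[0.123,0.075,0.005,0,0,-0.05,0],[0.123,0.075,0.005,0,0,-0.05,0],[0,0,0,0,0,0,0]])

```text
time: 46.85
tcp_pos: [0.607, 0.3437, 0.2466]
orientation: [-179.9, 0.1, 81.7]
contact_force: [-0.9, 0.0, -0.6]
grip_width: 0.0081
gripper_force: 30.0
```

```bash
python3 - <<'E'
from h import *
st()
plan([((606,341.6,150),(180,0,81.6),0,6)])
E
```

```text
46.9 [607.  343.7 246.6] [-1.799e+02  1.000e-01  8.170e+01] q [19.8 25.5 71.8  0.  82.8 28.1] F [-0.9  0.  -0.6] w 8.1 30.0
[[-0.001,0,0.064,0,0,0,0],[-0.002,-0.001,0.065,-0.01,0,0.01,0],[-0.001,0,0.064,0,0.01,0,0],[-0.002,-0.001,0.065,-0.01,0,0,0],[-0.001,0,0.064,0,0,0,0],[-0.002,-0.001,0.065,-0.01,0,0.01,0]]
```

arm_command(increments=[[-0.001,0,0.064,0,0,0,0],[-0.002,-0.001,0.065,0,0,0.01,0],[-0.001,0,0.064,0,0,0,0],[-0.002,-0.001,0.065,0,0,0,0],[-0.001,0,0.064,0,0,0,0],[-0.002,-0.001,0.065,0,0,0.01,0],[0,0,0.06,0,0,0,0],[0,0,0.05,0,0,0,0],[0,0,0,0,0,0,0],[0,0,0,0,0,0,0]])

```text
time: 47.85
tcp_pos: [0.605, 0.3391, 0.1245]
orientation: [-180.0, 0.1, 81.5]
contact_force: [0.1, -0.4, -0.4]
grip_width: 0.008
gripper_force: 30.0
```

```bash
python3 - <<'E'
from fit import *
st();fit((604.1,341.6),-8.4,46,32,45)
f=ctrl.grab_frame("scene");cv2.imwrite('pics/s8.png',cv2.resize(f["img"][100:220,290:420,::-1],None,fx=4,fy=4))
E
```

```text
47.9 [605.  339.1 124.5] [-1.80e+02  1.00e-01  8.15e+01] q [19.5 31.2 78.2 -0.  70.6 28. ] F [ 0.1 -0.4 -0.4] w 8.0 30.0
board ctr x at z30 0.26 yaw -0.47 lean deg 0.21 y [-31.7  32.4] zmin 46.3 188
holder ctr x 1.95 yaw 0.11 62 top [2.6 1.3] y [-45.1  47.2]
```

View pics/s8.png

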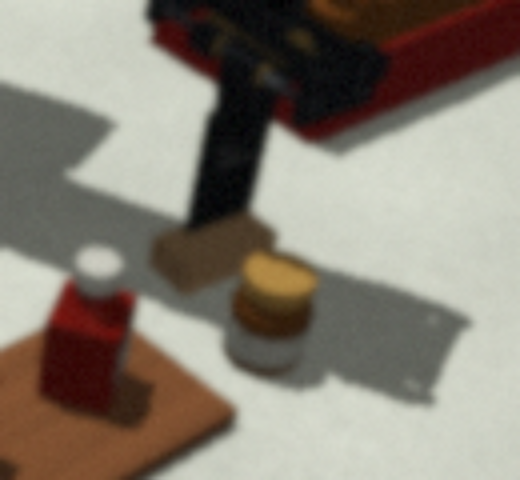

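arm_command(increments=[[0.003,0.007,0.02,0,0,-0.08,0],[0,0,0.02,0,0,0,0],[0,0,0,0,0,0,0],[0,0,0,0,0,0,0]])

```text
time: 48.6
tcp_pos: [0.6065, 0.3394, 0.114]
orientation: [-179.9, 0.1, 81.8]
contact_force: [0.5, 0.5, -1.3]
grip_width: 0.0077
gripper_force: 30.0
```

```bash
python3 - <<'E'
from fit import *
st();fit((604.1,341.6),-8.4,46,32,40)
E
```

```text
48.6 [606.5 339.4 114. ] [-1.799e+02  1.000e-01  8.180e+01] q [19.5 32.1 78.3 -0.  69.7 27.7] F [ 0.5  0.5 -1.3] w 7.7 30.0
board ctr x at z30 1.46 yaw -0.05 lean deg 0.1 y [-31.5  33.9] zmin 40.2 186
holder ctr x 1.94 yaw -0.2 58 top [2.7 1. ] y [-45.4  47.3]
```

Shift +0.5 mm more and creep down.

arm_command(increments=[[0,0.002,0.008,0,0,0,0],[0,0,0.008,0,0,0,0],[0,0,0.008,0,0,0,0],[0,0,0,0,0,0,0]])

```text
time: 49.3
tcp_pos: [0.6069, 0.3393, 0.108]
orientation: [-179.9, 0.1, 81.8]
contact_force: [0.2, -0.8, -0.7]
grip_width: 0.0077
gripper_force: 30.0
```

arm_command(increments=[[0,0,0.008,0,0,0,0],[0,0,0.008,0,0,0,0],[0,0,0,0,0,0,0]])

```text
time: 49.6
tcp_pos: [0.607, 0.3394, 0.1042]
orientation: [-180.0, 0.1, 81.8]
contact_force: [-0.7, -0.7, 0.8]
grip_width: 0.0075
gripper_force: 30.0
```

arm_command(increments=[[0,0,0.008,0,0,0,0],[0,0,0.006,0,0,0,0],[0,0,0,0,0,0,0]])

```text
time: 49.9
tcp_pos: [0.6071, 0.3393, 0.1008]
orientation: [-180.0, 0.1, 81.8]
contact_force: [0.4, 0.8, -1.5]
grip_width: 0.0079
gripper_force: 30.0
```

arm_command(increments=[[0,0,0.01,0,0,0,0],[0,0,0.01,0,0,0,0],[0,0,0.01,0,0,0,0],[0,0,0.01,0,0,0,0],[0,0,0,0,0,0,0]])

```text
time: 50.4
tcp_pos: [0.6069, 0.3393, 0.0905]
orientation: [-179.9, 0.1, 81.8]
contact_force: [-0.6, 0.1, -1.1]
grip_width: 0.0074
gripper_force: 30.0
```

arm_command(increments=[[0,0,0.01,0,0,0,0],[0,0,0,0,0,0,0]])

```text
time: 50.6
tcp_pos: [0.6071, 0.3393, 0.0883]
orientation: [-180.0, 0.1, 81.8]
contact_force: [-0.1, 0.0, -0.2]
grip_width: 0.0074
gripper_force: 30.0
```

arm_command(increments=[[0,0,0.008,0,0,0,0],[0,0,0,0,0,0,0]])

```text
time: 50.8
tcp_pos: [0.6071, 0.3394, 0.0864]
orientation: [-180.0, 0.1, 81.8]
contact_force: [-0.4, -0.1, -0.5]
grip_width: 0.0075
gripper_force: 30.0
```

arm_command(increments=[[0,0,0.006,0,0,0,0],[0,0,0,0,0,0,0]])

```text
time: 51.0
tcp_pos: [0.6077, 0.3396, 0.0862]
orientation: [180.0, 0.0, 81.8]
contact_force: [-1.7, -0.3, 4.9]
grip_width: 0.0077
gripper_force: 30.0
```

Bottomed at 86.2, the same height as at the grasp. Push slightly, release, rise and pull back.

arm_command(increments=[[0,0,0.003,0,0,0,0],[0,0,0,0,0,0,30],[0,0,0,0,0,0,30],[0,0,0,0,0,0,30],[0,0,-0.04,0,0,0,30],[0,0,-0.1,0,0,0,30],[0,0,-0.15,0,0,0,30],[0,0,-0.18,0,0,0,30],[0,0,-0.18,0,0,0,30]])

```text
time: 51.9
tcp_pos: [0.6069, 0.3394, 0.2488]
orientation: [-180.0, 0.1, 81.8]
contact_force: [1.0, 0.3, 0.2]
grip_width: 0.0266
gripper_force: 0.0
```

arm_command(increments=[[-0.1,-0.12,0,0,0,0,30],[-0.1,-0.12,0,0,0,0,30],[-0.1,-0.12,0,0,0,0,30],[-0.1,-0.12,0,0,0,0,30],[-0.1,-0.12,0,0,0,0,30],[-0.1,-0.12,0,0,0,0,30],[-0.1,-0.12,0,0,0,0,30],[0,0,0,0,0,0,30]])

```text
time: 52.7
tcp_pos: [0.371, 0.195, 0.2471]
orientation: [-179.9, 0.1, 81.8]
contact_force: [0.7, 0.4, 0.1]
grip_width: 0.0265
gripper_force: 0.0
```

```bash
python3 - <<'E'
from fit import *
st()
f,P=look();save(f,'t9');bottles(P,f["img"])
for u,v in((149,145),(341,155)): print('jar',rect(P,win(P,u,v,20,.07,.1)))
for u,v in((134,177),(365,195)):
    m=win(P,u,v,28,.095,.13)
    if m.sum()>10: print('board top',comp(P,m), np.percentile(P[m][:,2]*1000,[5,50,95]).round(1))
f=ctrl.grab_frame("scene");save(f,'s9');fit((571.4,-361.1),1.6,64,50,40);fit((604.1,341.6),-8.4,46,32,40)
E
```

```text
52.7 [371.  195.  247.1] [-1.799e+02  1.000e-01  8.180e+01] q [ 1.150e+01 -1.120e+01  1.125e+02 -1.000e-01  7.880e+01  1.970e+01] F [0.7 0.4 0.1] w 26.5 0.0
standing cap (array([654.4, 141.4]), array([28. , 30.6]), 2.5, 132.8, 108)
standing cap (array([659.8, -95. ]), array([31. , 27.7]), 1.6, 132.7, 107)
standing cap (array([649.2,  10.9]), array([29.9, 29.7]), 27.7, 132.8, 109)
jar (array([700.9, 289.1]), array([51.1, 51.7]), 29.8, 79.9, 269)
jar (array([ 686.9, -280.8]), array([52. , 49.4]), 0.3, 79.8, 270)
board top (array([604.1, 341. ]), array([63.1,  8.2]), 81.6, 114.7, 78) [101.5 114.7 116.4]
board top (array([ 570.2, -360.3]), array([ 6.8, 98.8]), 1.0, 115.0, 114) [111.8 115.  116.6]
board ctr x at z30 1.81 yaw -0.26 lean deg 0.13 y [-49.1  50. ] zmin 40.0 641
holder ctr x 1.82 yaw -0.69 230 top [2.5 0.3] y [-63.6  64. ]
board ctr x at z30 2.15 yaw -0.12 lean deg -0.03 y [-31.6  31.7] zmin 40.1 194
holder ctr x 1.9 yaw 0.32 63 top [3.9 1.4] y [-45.2  47.2]
```

View pics/s9.png

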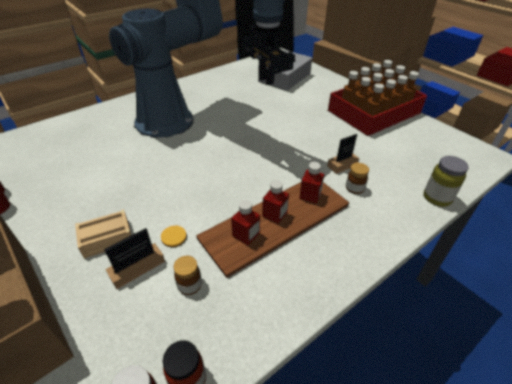

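The final picture shows three bottles upright on the plinth (245,225; 276,202; 312,183). The knocked one shifted about 26 mm and still stands. Both boards are seated in their holders (135,258 and 345,155), and the jars stand. Handing in.

```bash
python3 -c "
from plant import ctrl
print(ctrl.job_done())"
```

```text
the job is handed in; nothing more can be done
None
```

Job handed in at about 53 s: all three bottles present stand cap-up on the plinth, the wide board is fully home in the long slot and the narrow board in the short slot, and both jars are still standing.

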